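Check the slide rule cases back into the rack in number order

TASK

Check the three loose green slide rule cases back into the slotted pine rack in number order: the case with one white band first, into the pocket with one white dot, then two into two, then three into three. Stand each one upright in its own pocket, right down in the slots of the two boards and evenly between them, with its black cap at the dotted edge of the rack, and let go of it before fetching the next. Lower the cases into place rather than dropping them, and leave the fourth case and everything else in the drawer where it is.

Things in the scene. Friction and masses are not known exactly. Their poses are not given: they have to be found in the camera images.
- rack: Fixed slotted rack of pale pine on the drawer floor. Origin: underside of its base board, mid pockets. x runs along the row of four pockets (pocket 1 at the +x end, 4 at the -x end, 52 mm apart), y along the slots towards the dotted lip, z up. Base board 233 mm (x) by 158 mm (y from -66 to +92), 12 mm thick; the lip (y over 59) has a black strip with one to four white dots beside each pocket.
- pocket1 (a point): Middle of pocket 1 (one dot), at the level of its slot bottoms, where a case's underside rests: 22 mm above the rack's origin, 10 over the base board; axes as the rack's. Two boards 14 mm thick, centred 52 mm either side along y, have slots 27 mm wide, 32 mm deep, between teeth 25 mm wide with half-round tops. The 90 mm between the boards is open, for the fingers.
- pocket2 (a point): Middle of pocket 2 (two dots), as pocket1.
- pocket3 (a point): Middle of pocket 3 (three dots), as pocket1.
- case1: Slide rule case, a green plastic box 128 mm long, 22 mm thick, 44 mm high, 84 to 170 g, edges rounded 2 mm, standing on its long edge. Origin: centre of its underside. x runs along its length towards the black cap end (the cap is its last 30 mm, flush with the body), y across its 22 mm thickness, z up. Marked with one white band round the body near the other end.
- case2: Slide rule case, a green plastic box 128 mm long, 22 mm thick, 44 mm high, 84 to 170 g, edges rounded 2 mm, standing on its long edge. Origin: centre of its underside. x runs along its length towards the black cap end (the cap is its last 30 mm, flush with the body), y across its 22 mm thickness, z up. Marked with two white bands round the body near the other end.
- case3: Slide rule case, a green plastic box 128 mm long, 22 mm thick, 44 mm high, 84 to 170 g, edges rounded 2 mm, standing on its long edge. Origin: centre of its underside. x runs along its length towards the black cap end (the cap is its last 30 mm, flush with the body), y across its 22 mm thickness, z up. Marked with three white bands round the body near the other end.
- case1_cap (a point): Centre of the end face of case 1's black cap: 64 mm along x from the case's origin and 22 mm up.
- case2_cap (a point): Centre of the end face of case 2's black cap: 64 mm along x from the case's origin and 22 mm up.
- case3_cap (a point): Centre of the end face of case 3's black cap: 64 mm along x from the case's origin and 22 mm up.
- case4: Bystander: a fourth case, the same as the others but with four white bands, already standing in pocket 4 (the nearest pocket to the robot); it stays there. Origin and axes as the other cases.
- pencil_box: Bystander: red anodised aluminium pencil box lying flat, 124 (x) by 46 (y) by 24 mm high. Origin: centre of its underside.
- chalk_holder: Bystander: white ceramic chalk pot, 40 mm across, 45 mm high, with chalk sticks standing in it up to 57 mm. Origin: centre of its underside. It stands close beside one of the cases.
- brass_weight: Bystander: hooked brass weight, 38 mm across, 42 mm high, the hook up to 64 mm. Origin: centre of its underside. It stands close beside one of the cases.
- stopwatch: Bystander: chrome stopwatch lying face up close beside one of the cases, 46 mm across, 16 mm thick; its crown points along its x and ends 33 mm from the centre. Origin: centre of its underside.
- duster: Bystander: blackboard duster, 48 (x) by 124 (y) by 32 mm high. Origin: centre of its underside.
- chalk_carton: Bystander: yellow chalk carton, 48 (x) by 100 (y) by 30 mm high. Origin: centre of its underside.
- lens_box: Bystander: dark wooden box, 50 (x) by 70 (y) by 22 mm high. Origin: centre of its underside.
- drawer: Fixed drawer on the bench; all the above stands in it. Origin: centre of its underside. Inner floor 6 mm above the bench, 410 (x) by 760 mm (y); walls 12 mm thick, 66 mm high (front, nearest the robot: 20 and 72 mm). Bench equipment (bottles, tube rack, burner, gas taps, up to 180 mm high) stands 60 mm or more past its far wall, a tall retort stand, a balance and a globe past its sides.

How it is judged:
On the way, in this order (a step that is already met when the one before it is completed fails the run):
1. case 1 (bands: one) stands in pocket 1, cap at the dotted edge, and is let go (x of case1 in the frame of pocket1 between -0.007 and 0.007 m and y of case1 in the frame of pocket1 between -0.015 and 0.015 m and z of case1 in the frame of pocket1 between -0.004 and 0.004 m and y of case1_cap in the frame of pocket1 above 0.04 m and angle between case1's own z axis and vertical below 0.15 rad and angle between the x axis of case1 and the y axis of rack, either way round below 0.1 rad and contact force between the fingers and case1 below 0.05 N), for 0.2 s.
2. case 2 (bands: two) stands in pocket 2, cap at the dotted edge, and is let go (x of case2 in the frame of pocket2 between -0.007 and 0.007 m and y of case2 in the frame of pocket2 between -0.015 and 0.015 m and z of case2 in the frame of pocket2 between -0.004 and 0.004 m and y of case2_cap in the frame of pocket2 above 0.04 m and angle between case2's own z axis and vertical below 0.15 rad and angle between the x axis of case2 and the y axis of rack, either way round below 0.1 rad and contact force between the fingers and case2 below 0.05 N), for 0.2 s.
3. case 3 (bands: three) stands in pocket 3, cap at the dotted edge, and is let go (x of case3 in the frame of pocket3 between -0.007 and 0.007 m and y of case3 in the frame of pocket3 between -0.015 and 0.015 m and z of case3 in the frame of pocket3 between -0.004 and 0.004 m and y of case3_cap in the frame of pocket3 above 0.04 m and angle between case3's own z axis and vertical below 0.15 rad and angle between the x axis of case3 and the y axis of rack, either way round below 0.1 rad and contact force between the fingers and case3 below 0.05 N), for 0.2 s.
At the end, for the whole second after the job is handed in: Cases 1-3 stand released and still in pockets 1-3, caps on the dotted side: underside within 4 mm of the slot bottoms, 7 mm of mid-slot across and 15 mm along it, 0.15 rad of upright, 0.1 rad of the slot's line; case 4 and all bystanders within 20 mm of their starts (all of step 1 and all of step 2 and all of step 3 and linear speed of each of case1, case2, case3 below 0.02 m/s and distance of each of case4, pencil_box, chalk_holder, brass_weight, stopwatch, duster, chalk_carton, lens_box from where it was at the start of the episode below 0.02 m); the robot touches nothing.
It fails at once if the case already in the rack or another bystander is moved more than 20 mm (distance of any of case4, pencil_box, chalk_holder, brass_weight, stopwatch, duster, chalk_carton, lens_box from where it was at the start of the episode above 0.02 m).
It fails at once if a case is dropped: it falls faster than 0.4 m/s with nothing touching it ((contact force between anything else and case1 below 0.02 N and linear speed of case1 above 0.4 m/s) or (contact force between anything else and case2 below 0.02 N and linear speed of case2 above 0.4 m/s) or (contact force between anything else and case3 below 0.02 N and linear speed of case3 above 0.4 m/s)).
It also fails if it takes over 72 s, if anything falls off the work surface, if the arm or the gripper's body presses on something with over 40 N, if the wrist force passes 120 N, or if a joint passes its speed limit or range.

ROBOT

A 6-joint arm with a two-finger parallel gripper is mounted at the origin on the work surface. World frame = base frame: x ahead of the robot, y to its left, z up, the work surface at z = 0. Lengths are in m, angles in rad, forces in N, time in s.
With the tool pointing down it reaches from about 0.375 to 0.9 m from the base axis. Payload 3.1 kg.
Tool frame: the origin (TCP) lies on the centre line of the jaws, within the pads' length; the fingertips stand 11 mm ahead of it and the grasp point (between the pads) lies 8 mm behind it; x points along the fingers, y is the direction in which the jaws open and shut, and the axes are right-handed (so a half turn about x gives the same grasp; the last joint's range is limited). The gripper opens to 87 mm and grips with 3 to 60 N. Pads are 19 mm wide; open, the fingers measure 117 mm over their backs; the gripper's body (75 mm by 190 mm) begins 51 mm behind the grasp point.
Start: joints at [-1.484, 0.527, 1.433, -0, 1.181, -0.178], TCP at [0.164, -0.603, 0.234] pointing down, gripper open.
Joint ranges: [-3.08, 3.08], [-0.75, 2.2], [0.22, 2.44], [-1.43, 4.57], [0, 2.65], [-2.85, 2.85]. Speed limits (rad/s): [2.79, 2.79, 3.14, 3.14, 3.14, 3.14].

INTERFACE

Orientations are given as a unit quaternion [x, y, z, w].
In Python, from rig import robot, camera, camera_info gives the robot as it stands.
- The arm moves only by the shell command python3 -m inch 'ROWS' [FORCE]. ROWS is JSON, a list that holds one entry, the list of rows, each a list of 5 numbers: the shift along the tool's x, y, z in cm, then the turn about the tool's x in rad, then the opening, from 0 (shut) to 1 (fully open). A call has 1 to 8 rows; each row shifts and turns the pose as measured when the row begins, along the tool's axes as they then stand; what a row does not reach is not made up. A row lasts 1/12 s, in which the tool goes at most 41.7 mm and 7.16 degrees, less where a joint would pass 70% of its speed; a pose out of reach is approached as far as the arm can. A call with a gripper value outside its range is refused whole. The fingers move at their own pace and stop on an object; FORCE is the grip in N (left out, the last holds). Time passes only in rows, so rows that do not move let the fingers close. It gives the time, the measured TCP pose, the force and the opening at its end, in the units of the state.
- robot.get_obs(): the state, without advancing time (a new reading comes with each control period).
- camera(name): name is "side" or "top" or "wrist"; returns the picture (480x640x3 uint8, red, green, blue); there is no depth.
- camera_info(name): a dict with "camera_matrix" (3x3 intrinsics, pixels), "dist" ([k1, k2, p1, p2, k3] as OpenCV has them; the pictures are not rectified), "rvec" (rotation vector, rad) and "tvec" (3), from world to camera coordinates, as OpenCV has them. Camera axes: x right, y down, z forward; pixel columns grow to the right and rows downward; lengths in m; the calibration is good to about 2 mm. A picture is of the moment at which its call begins: read the wrist's pose just before it. camera_info takes no time and is no camera call; for the wrist camera it gives the pose at the moment of the call.
- robot.hand_in(): hands the job in, once; it reports no verdict.
The state is a dict: "time": time; "q": joint angles; "joint_velocities": joint speeds; "joint_torque": joint torques, N m; "position": TCP position; "tool_rot": TCP orientation; "ft_force": force on the tool from outside, world axes, zero at the start; "moment": the same for the moment, N m; "grip_width": finger opening in m.
Only numpy, scipy, OpenCV 4.12 (cv2) and the standard library are available. Lean on these libraries where they do the work, as an engineer would, in place of code of your own. Each camera call takes 0.05 s, during which the arm holds its last target. There are 200 camera calls.

## Working session

There is one attempt and no reset: what is moved stays moved. The work goes in short steps, Python scripts to look and compute and a shell command to move; the robot and the scene stay as the last step left them, time stands still between calls to the robot, and variables do not carry over. Pictures are saved under pics/ and viewed, about 8 in all and at most 12, crops included, and the job is handed in when it is done.

```bash
ls; mkdir -p pics
python3 - <<'E'
from rig import robot,camera,camera_info
import cv2
for n in("top","side"):
    cv2.imwrite(f"pics/{n}0.png",camera(n)[:,:,::-1])
    i=camera_info(n);print(n,i)
o=robot.get_obs();print(o)
E
```

```text
pics
top {'camera_matrix': array([[475.93160213,   0.        , 322.11593437],
       [  0.        , 475.93160213, 235.60193652],
       [  0.        ,   0.        ,   1.        ]]), 'dist': array([-0.08220524,  0.        ,  0.        ,  0.        ,  0.        ]), 'rvec': array([ 2.18163403, -2.22221752,  0.07268962]), 'tvec': array([0.07457669, 0.56765064, 0.80905568])}
side {'camera_matrix': array([[474.1390475 ,   0.        , 322.67830185],
       [  0.        , 474.1390475 , 240.09976937],
       [  0.        ,   0.        ,   1.        ]]), 'dist': array([0.00783762, 0.        , 0.        , 0.        , 0.        ]), 'rvec': array([ 0.74414149, -2.43472492,  1.33465824]), 'tvec': array([0.5289723 , 0.19650195, 0.62596439])}
{'time': 0.1, 'q': array([-1.48450495e+00,  5.28369601e-01,  1.43376059e+00, -3.01652855e-05,
        1.18142372e+00, -1.78454159e-01]), 'joint_velocities': array([ 0.00101857, -0.0031589 , -0.00366225,  0.0001793 ,  0.00221318,
        0.00099366]), 'joint_torque': array([-4.18213640e-04, -4.40987062e+01, -1.77150321e+01,  6.35729567e-02,
        5.33653633e-02, -4.77833930e-05]), 'position': array([ 0.16353186, -0.60256437,  0.23267601]), 'tool_rot': array([ 0.70094188,  0.09402567, -0.7008977 ,  0.09263942]), 'ft_force': array([-0.24489478, -0.42056579, -0.22421345]), 'moment': array([-0.03334058, -0.00807918, -0.02918936]), 'grip_width': 0.08736387420633426}
```

View pics/top0.png

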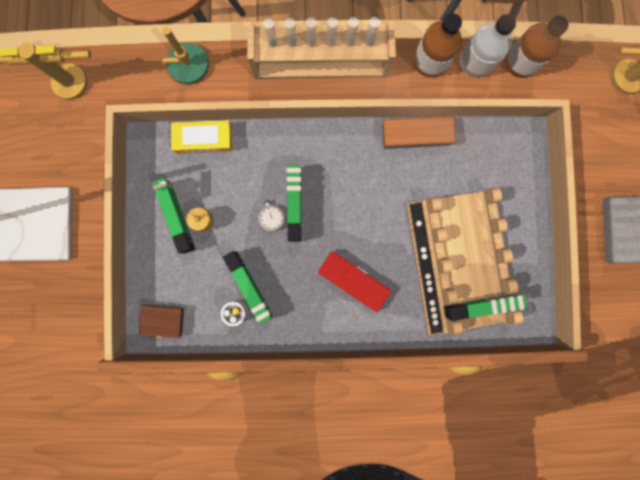

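The top view shows image up as +x and left as +y. The rack is at the right with dots on its left lip, and case 4 is in the nearest pocket. The loose cases are at about (172,215), (247,287) and (293,203). I'll enlarge it to count bands and pick corners.

Run:
```python
import cv2,numpy as np
a=cv2.imread("pics/top0.png")
c=cv2.resize(a[160:335,140:305],None,fx=3.4,fy=3.4,interpolation=cv2.INTER_CUBIC)
cv2.imwrite("pics/c1.png",c)
c=cv2.resize(a[180:340,400:535],None,fx=3.7,fy=3.7,interpolation=cv2.INTER_CUBIC)
cv2.imwrite("pics/c2.png",c)
```

```text
(no output)
```

View pics/c1.png

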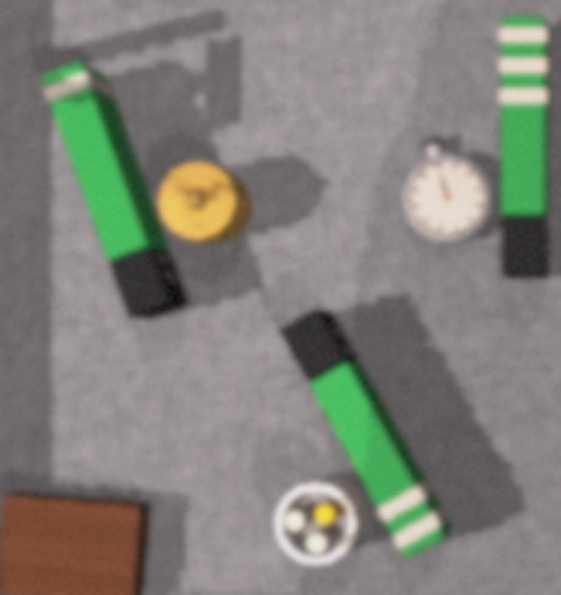

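View pics/c2.png

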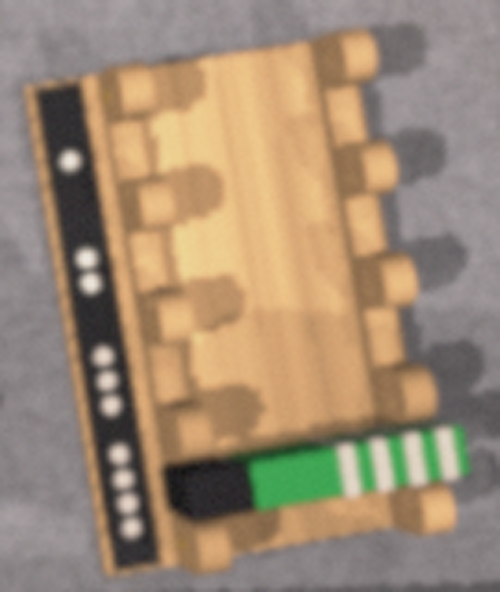

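Bands: left case = 1 at full-image (172,215), bottom = 2 at (247,287), upper middle = 3 at (293,203). The caps are on the lower right of case 1, the upper left of case 2 and the lower end of case 3. Rack dots are 1 to 4 from top to bottom.

```bash
cat > h.py <<'E'
import numpy as np,cv2
from rig import robot,camera,camera_info
from scipy.spatial.transform import Rotation as R
from scipy.optimize import least_squares
def w(i,uv,z):
    "pixels -> world at height z"
    uv=np.array(uv,float).reshape(-1,1,2)
    p=cv2.undistortPoints(uv,i["camera_matrix"],i["dist"])[:,0]
    M=cv2.Rodrigues(np.array(i["rvec"]))[0];t=np.array(i["tvec"]).ravel()
    d=np.c_[p,np.ones(len(p))]@M; c=-M.T@t
    return c+d*((z-c[2])/d[:,2])[:,None]
def proj(i,P):
    return cv2.projectPoints(np.array(P,float),np.array(i["rvec"]),np.array(i["tvec"]),i["camera_matrix"],i["dist"])[0][:,0]
def fit(P,model):
    "planar rigid fit world->x,y,yaw"
    model=np.array(model,float);P=np.array(P)[:,:2]
    def T(s):
        c,n=np.cos(s[2]),np.sin(s[2]);return model@np.array([[c,n],[-n,c]])+s[:2]
    best=min((least_squares(lambda s:(T(s)-P).ravel(),[*P.mean(0),a]) for a in np.arange(-3,3.2,.8)),key=lambda r:r.cost)
    s=best.x;s[2]=(s[2]+np.pi)%(2*np.pi)-np.pi
    return s,np.abs(T(s)-P).max()
def pose():
    o=robot.get_obs();M=R.from_quat(o["tool_rot"]).as_matrix();return o,M
def go(x,y,z,yaw):
    """shift in tool cm + turn about tool x so TCP at xyz and tool z axis horizontal heading = yaw"""
    o,M=pose();d=M.T@(np.array([x,y,z])-o["position"])*100
    h=np.arctan2(M[1,2],M[0,2]);t=-((yaw-h+np.pi)%(2*np.pi)-np.pi)
    print("shift cm",d.round(2),"turn",round(t,3),"| pos",o["position"].round(4),"zhead",round(h,3),"q",o["q"].round(2),"F",o["ft_force"].round(1),"w",round(o["grip_width"],4),"t",round(o["time"],2))
E
python3 - <<'E'
from h import *
i=camera_info("top")
M=cv2.Rodrigues(i["rvec"])[0];print("cam",-M.T@i["tvec"])
s=lambda L:np.array(L)/3.4+[140,160]
m=[[-64,11],[-64,-11],[64,-11],[64,11]]; m=np.array(m)/1000
# case corners (band-end L, band-end R, cap R, cap L) model sign by fit with rotation only
C={1:[(86,64),(42,84),(137,317),(180,301)],2:[(407,553),(443,532),(329,309),(283,330)],3:[(546,18),(500,18),(503,276),(547,276)]}
for k,v in C.items():
    best=None
    for mm in (m,m*[1,-1]):
        P=w(i,s(v),.05);f=fit(P,mm)
        if best is None or f[1]<best[1]:best=f
    print(k,best[0].round(4),best[1].round(4))
d=[(70,160),(86.5,271),(107,381),(125.5,491)]
P=w(i,np.array(d)/3.7+[400,180],.018)
f=fit(P,[[.078-.052*j,.0755] for j in range(4)]);print("rack",f)
r=f[0]
# check: board corner pixels
c,n=np.cos(r[2]),np.sin(r[2])
for X,Y,Z in [(-.1165,.092,.018),(.1165,.092,.018),(-.078,-.064,.072),(-.078,.064,.072)]:
    print(X,Y,(proj(i,[[r[0]+c*X-n*Y,r[1]+n*X+c*Y,Z]])[0]-[400,180])*3.7)
print("board corners seen",fit(w(i,np.array([(25,85),(110,575)])/3.7+[400,180],.018),[[.1165,.092],[-.1165,.092]]))
o,M=pose();print(M.round(2))
E
```

```text
cam [0.52638994 0.07616248 0.83634498]
1 [ 0.604   0.313  -2.7596] 0.0017
2 [0.4851 0.1892 0.4771] 0.0027
3 [0.6221 0.1101 3.1339] 0.0007
rack (array([ 0.52016638, -0.18962627,  0.1424591 ]), np.float64(0.0007249572008520277))
-0.1165 0.092 [104.06749196 578.44261415]
0.1165 0.092 [20.90219886 85.93917408]
-0.078 -0.064 [461.48366526 449.80500314]
-0.078 0.064 [181.27909238 499.74322149]
board corners seen (array([ 0.521534  , -0.19195806,  0.1468711 ]), np.float64(0.00047779533012271))
[[-0.    0.26 -0.97]
 [ 0.   -0.97 -0.26]
 [-1.   -0.   -0.  ]]
```

View pics/side0.png

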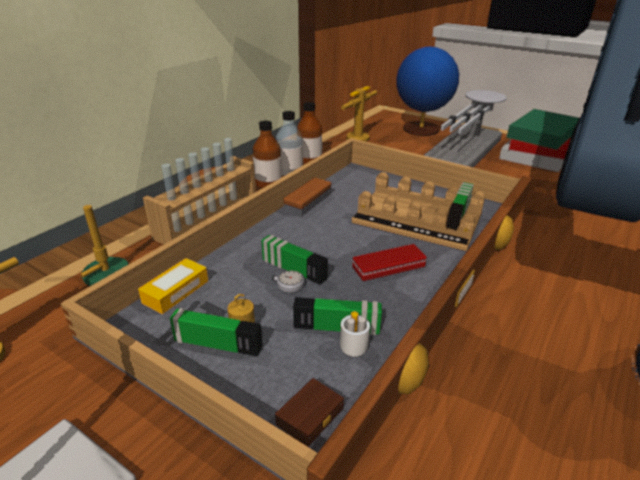

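Run:
```python
from h import *
go(.604,.313,.234,.38-2*np.pi)
i=camera_info("top");print(w(i,[(110,340),(570,350),(110,105)],.066), w(i,[(0,220),(610,230),(100,10)],.1))
```

```text
shift cm [ 4.000e-02 -7.684e+01 -6.647e+01] turn 3.026 | pos [ 0.1635 -0.6026  0.2327] zhead -2.877 q [-1.48  0.53  1.43 -0.    1.18 -0.18] F [-0.2 -0.4 -0.2] w 0.0874 t 0.1
[[ 0.40244459  0.41312102  0.066     ]
 [ 0.36873254 -0.3429349   0.066     ]
 [ 0.79157298  0.41583828  0.066     ]] [[ 0.5988644   0.58122309  0.1       ]
 [ 0.5651455  -0.39990803  0.1       ]
 [ 0.94246979  0.42356787  0.1       ]]
```

Side view: the drawer is clear above about 0.07 m, and the tall equipment is outside it. I'll move above case 1.

```bash
for k in 1 2 3; do python3 -m inch '[[[0,-3.07,-2.66,0,0.5],[0,-3.07,-2.66,0,0.5],[0,-3.07,-2.66,0,0.5],[0,-3.07,-2.66,0,0.5],[0,-3.07,-2.66,0,0.5],[0,-3.07,-2.66,0,0.5],[0,-3.07,-2.66,0,0.5],[0,-3.07,-2.66,0,0.5]]]' 30; done
python3 - <<'E'
from h import *
go(.604,.313,.234,.38)
i=camera_info("top")
C={1:(.604,.313,-2.7596),2:(.4851,.1892,.4771),3:(.6221,.1101,3.1339)}
for k,uv,z in((1,(202,205),.048),(2,(316,523),.051),(3,(447,197),.022)):
    p=w(i,np.array(uv)/3.4+[140,160],z)[0,:2];c=C[k];a=c[2];d=p-c[:2]
    print(k,p.round(4),"along",d@[np.cos(a),np.sin(a)],"across",d@[-np.sin(a),np.cos(a)])
E
```

```text
time: 0.77
position: [0.3039, -0.3099, 0.2277]
tool_rot: [-0.701, -0.088, 0.702, -0.089]
ft_force: [0.8, -0.2, 0.8]
grip_width: 0.0458
time: 1.43
position: [0.4487, -0.0096, 0.2267]
tool_rot: [-0.701, -0.087, 0.703, -0.087]
ft_force: [0.1, -1.1, -0.2]
grip_width: 0.0436
time: 2.1
position: [0.5924, 0.291, 0.2232]
tool_rot: [-0.698, -0.088, 0.705, -0.089]
ft_force: [0.9, -0.4, -0.5]
grip_width: 0.0435
shift cm [-1.1  -1.85 -1.66] turn 3.012 | pos [0.5924 0.291  0.2232] zhead -2.891 q [0.29 0.59 1.34 0.   1.22 1.61] F [ 0.9 -0.4 -0.5] w 0.0435 t 2.1
1 [0.5964 0.2684] along 0.02367898886905315 across 0.03853650903328321
2 [0.441  0.2135] along -0.027975182090245715 across 0.041858683088058554
3 [0.6004 0.1506] along 0.02196879541324594 across -0.04028653296502706
```

```bash
for k in 1 2 3; do python3 -m inch '[[[0,0,0,-0.124,0.5],[0,0,0,-0.124,0.5],[0,0,0,-0.124,0.5],[0,0,0,-0.124,0.5],[0,0,0,-0.124,0.5],[0,0,0,-0.124,0.5],[0,0,0,-0.124,0.5],[0,0,0,-0.124,0.5]]]' |head -1; done
python3 - <<'E'
from h import *
go(.604,.313,.234,.38)
E
```

```text
time: 2.77
time: 3.43
time: 4.1
shift cm [-3.03  0.99  1.88] turn -0.266 | pos [0.5853 0.3008 0.2044] zhead 0.114 q [ 0.3   0.62  1.34  0.    1.22 -1.38] F [ 0.   0.1 -0.6] w 0.0436 t 4.1
```

```bash
python3 -m inch '[[[-1,0,0,-0.09,0.5],[0,0.5,1,-0.09,0.5],[0,0.5,0.9,-0.085,0.5],[0,0,0,0,0.5]]]' |head -1
python3 - <<'E'
from h import *
go(.604,.313,.234,.38)
a=camera("wrist");i=camera_info("wrist")
cv2.imwrite("pics/w1.png",a[:,:,::-1]);np.save("w1.npy",[i],allow_pickle=True)
c,n=np.cos(-2.7596),np.sin(-2.7596)
for X,Y in((64,11),(64,-11),(-64,-11),(-64,11)):
    X/=1e3;Y/=1e3;print(X,Y,proj(i,[[.604+c*X-n*Y,.313+n*X+c*Y,.05]])[0].round(0))
E
```

```text
time: 4.43
shift cm [-2.28 -0.3   0.23] turn 0.015 | pos [0.5998 0.3147 0.2113] zhead 0.395 q [ 0.32  0.64  1.28  0.    1.27 -1.65] F [ 0.1  0.1 -0.1] w 0.0436 t 4.43
0.064 0.011 [303. 170.]
0.064 -0.011 [329. 170.]
-0.064 -0.011 [327. 310.]
-0.064 0.011 [303. 310.]
```

View pics/w1.png

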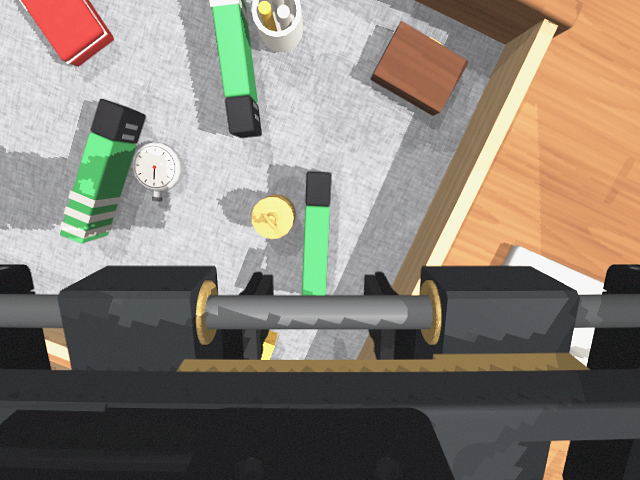

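Wrist view: case 1 is upright in the image, with cap corners at (307,172) and (331,172) and the weight to the left of its cap half. That is about 3 px off the prediction at the cap, so a small yaw correction. I'll measure the edges numerically.

```bash
cat >> h.py <<'E'
def edges(a,i,rows,u0,u1,z,thr=60):
    "green top-face left/right edges over rows -> centreline world pts & width, heading up the picture"
    g=a.astype(int);m=(g[:,:,1]-(g[:,:,0]+g[:,:,2])/2)>thr
    L=[];Rr=[]
    for r in rows:
        k=np.where(m[r,u0:u1])[0]+u0
        if len(k)>3:L.append((k[0]-.5,r));Rr.append((k[-1]+.5,r))
    A,B=w(i,L,z)[:,:2],w(i,Rr,z)[:,:2]
    C=(A+B)/2;v,*_=[*cv2.fitLine(C.astype(np.float32),cv2.DIST_HUBER,0,.01,.01)],
    v=np.array(v).ravel();d=v[:2]
    if d@(C[0]-C[-1])*(rows[-1]-rows[0])<0:d=-d
    wd=np.median(np.linalg.norm(A-B,axis=1)*abs(np.cross((A-B)[0]/np.linalg.norm((A-B)[0]),d)))
    return v[2:],d,np.arctan2(d[1],d[0]),wd
E
python3 - <<'E'
from h import *
a=cv2.imread("pics/w1.png")[:,:,::-1];i=np.load("w1.npy",allow_pickle=True)[0]
p,d,h,wd=edges(a,i,range(212,292),285,350,.05);print("centre",p,"head",h,"width",wd)
capend=w(i,[(319,171.5)],.05)[0,:2]; greenend=w(i,[(318,205)],.05)[0,:2]
n=np.array([-d[1],d[0]])
for e,L in((capend,.064),(greenend,.034)):
    s=(e-p)@d-L; c=p+d*s;print("case centre",c,"grasp -22",c-.022*d)
print(a[230,295:340:3].tolist());print(a[160:215:3,318].tolist())
E
```

```text
centre [0.6118496  0.31600562] head -2.7939706 width 0.021509994342424135
case centre [0.60510381 0.31356137] grasp -22 [0.62578789 0.32105596]
case centre [0.60410981 0.31320121] grasp -22 [0.62479389 0.3206958 ]
[[128, 128, 131], [129, 127, 129], [136, 135, 136], [95, 151, 106], [124, 242, 154], [125, 242, 156], [126, 243, 156], [125, 243, 155], [123, 242, 153], [126, 243, 156], [129, 244, 159], [135, 231, 153], [164, 165, 167], [180, 180, 181], [172, 174, 176]]
[[189, 186, 191], [198, 197, 201], [197, 198, 200], [213, 215, 216], [54, 53, 56], [76, 75, 78], [73, 72, 76], [74, 74, 77], [74, 71, 75], [73, 70, 73], [71, 71, 73], [70, 70, 71], [70, 66, 73], [73, 72, 75], [69, 67, 70], [46, 56, 48], [121, 242, 149], [123, 242, 152], [122, 242, 152]]
```

Run:
```python
from h import *
go(.6253,.3209,.06,.3476)
```

```text
shift cm [14.95 -0.48  3.38] turn 0.045 | pos [0.5988 0.314  0.2109] zhead 0.392 q [ 0.32  0.64  1.28  0.    1.27 -1.65] F [-0.3  0.2 -0.1] w 0.0439 t 4.48
```

```bash
python3 -m inch '[[[0,-0.25,1.7,0.045,0.5],[2,-0.25,1.7,0,0.5],[3.5,0,0,0,0.5],[3.5,0,0,0,0.5],[3,0,0,0,0.5],[0,0,0,0,0.5]]]' |head -1
python3 - <<'E'
from h import *
go(.6253,.3209,.024,.3476)
E
```

```text
time: 4.98
shift cm [6.3  0.21 0.21] turn -0.017 | pos [0.6267 0.3189 0.087 ] zhead 0.33 q [ 0.31  0.81  1.29  0.    1.08 -1.59] F [-2.1 -0.4 -0.6] w 0.0434 t 4.98
```

```bash
python3 -m inch '[[[2,0.2,0.15,-0.015,0.5],[2,0,0,0,0.5],[1.2,0,0,0,0.5],[0.6,0,0,0,0.5],[0.3,0,0,0,0.5]]]' |head -1
python3 - <<'E'
from h import *
go(.6253,.3209,.024,.3476)
E
```

```text
time: 5.4
shift cm [0.32 0.1  0.1 ] turn -0.009 | pos [0.6248 0.3197 0.0272] zhead 0.339 q [ 0.31  0.89  1.31  0.    0.98 -1.6 ] F [-0.4 -0.3  0.6] w 0.0431 t 5.4
```

```bash
python3 -m inch '[[[0.3,0.1,0.05,-0.009,0.5],[0.05,0,0,0,0],[0,0,0,0,0],[0,0,0,0,0],[0,0,0,0,0]]]' 35
python3 - <<'E'
from h import *
go(.6253,.3209,.024,.3476)
E
```

```text
time: 5.82
position: [0.6275, 0.3217, 0.0282]
tool_rot: [-0.123, 0.71, 0.121, 0.683]
ft_force: [-0.7, 0.8, -0.1]
grip_width: 0.0244
shift cm [ 0.43 -0.   -0.22] turn -0.0 | pos [0.6275 0.3217 0.0282] zhead 0.347 q [ 0.31  0.89  1.31  0.    0.98 -1.6 ] F [-0.7  0.8 -0.1] w 0.0244 t 5.82
```

```bash
python3 -m inch '[[[0,0,0,0,0],[-1,0,0,0,0],[-2,0,0,0,0],[-3,0,0,0,0],[-3,0,0,0,0],[-3,0,0,0,0],[-2,0,0,0,0],[0,0,0,0,0]]]'
python3 - <<'E'
from h import *
go(.6014,-.2015,.15,.3476)
go(.6014,-.2015,.15,-1.425)
E
```

```text
time: 6.48
position: [0.6313, 0.3225, 0.1753]
tool_rot: [-0.124, 0.711, 0.121, 0.681]
ft_force: [1.8, 1.3, -1.7]
grip_width: 0.0216
shift cm [  3.25 -48.27 -20.52] turn -0.0 | pos [0.6313 0.3225 0.1753] zhead 0.347 q [ 0.31  0.72  1.22  0.    1.25 -1.6 ] F [ 1.8  1.3 -1.7] w 0.0216 t 6.48
shift cm [  3.25 -48.27 -20.52] turn 1.772 | pos [0.6313 0.3225 0.1753] zhead 0.347 q [ 0.31  0.72  1.22  0.    1.25 -1.6 ] F [ 1.8  1.3 -1.7] w 0.0216 t 6.48
```

```bash
for k in 1 2; do python3 -m inch '[[[0,-3.45,-1.47,0,0],[0,-3.45,-1.47,0,0],[0,-3.45,-1.47,0,0],[0,-3.45,-1.47,0,0],[0,-3.45,-1.47,0,0],[0,-3.45,-1.47,0,0],[0,-3.45,-1.47,0,0]]]' |tail -1; done
for k in 1 2; do python3 -m inch '[[[0,0,0,0.12,0],[0,0,0,0.12,0],[0,0,0,0.12,0],[0,0,0,0.12,0],[0,0,0,0.12,0],[0,0,0,0.12,0],[0,0,0,0.12,0]]]' |tail -1; done
python3 - <<'E'
from h import *
go(.6014,-.2015,.15,-1.425)
E
```

```text
grip_width: 0.022
grip_width: 0.0218
grip_width: 0.0217
grip_width: 0.0215
shift cm [ 0.48  2.06 -1.61] turn 0.036 | pos [ 0.5844 -0.2211  0.1559] zhead -1.389 q [-0.53  0.64  1.45 -0.03  1.11 -0.69] F [ 0.5  0.2 -0.8] w 0.0215 t 8.82
```

```bash
python3 -m inch '[[[0,1,-0.8,0.036,0],[0,1,-0.8,0,0],[0,0,0,0,0],[0,0,0,0,0]]]' |tail -1
python3 - <<'E'
from h import *
go(.6014,-.2015,.15,-1.425);print(pose()[1].round(3))
a=camera("wrist");i=camera_info("wrist")
cv2.imwrite("pics/w2.png",a[:,:,::-1]);np.save("w2.npy",[i],allow_pickle=True)
print(proj(i,[[.5214-.1445*.0755+.0776,-.191+.9895*.0755+.011,.018]]))
E
```

```text
grip_width: 0.0222
shift cm [0.1  0.18 0.15] turn -0.004 | pos [ 0.5995 -0.2003  0.1512] zhead -1.429 q [-0.49  0.66  1.43 -0.03  1.12 -0.62] F [-0.   0.1 -1.7] w 0.0222 t 9.15
[[-0.075  0.987  0.141]
 [ 0.01   0.143 -0.99 ]
 [-0.997 -0.073 -0.021]]
[[333.91545029 115.04422205]]
```

View pics/w2.png

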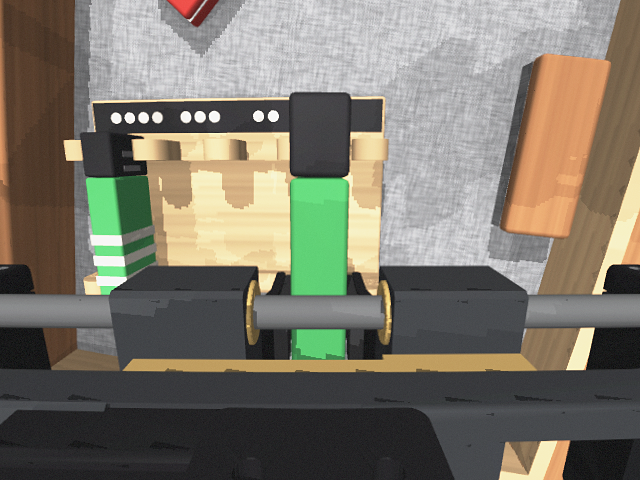

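Dots, held case and case 4 are all visible. Held cap corners are at about (290,93) and (351,93), and the dot-2 pair is at (266,116). The tool shows a tilt of about 0.07 rad that has crept in over the rows, so I'll check how it behaves.

```bash
cat >> h.py <<'E'
def st(tag=""):
    o,M=pose();print(tag,"pos",o["position"].round(4),"up in tool",M[2].round(4),"xaxis",M[:2,0].round(4),"q",o["q"].round(4),"sum",o["q"][[1,2,4]].sum().round(4))
E
S='from h import *;st()'
python3 -c "$S"
python3 -m inch '[[[0,0,0,0,0],[0,0,0,0,0],[0,0,0,0,0],[0,0,0,0,0]]]' >/dev/null; python3 -c "$S"
python3 -m inch '[[[-4,0,0,0,0],[-4,0,0,0,0]]]' >/dev/null; python3 -c "$S"
python3 -m inch '[[[0,0,0,0,0]]]' >/dev/null; python3 -c "$S"
python3 -m inch '[[[4,0,0,0,0],[4,0,0,0,0]]]' >/dev/null; python3 -c "$S"
python3 -m inch '[[[0,0,0,0,0]]]' >/dev/null; python3 -c "$S"
```

```text
pos [ 0.5995 -0.2002  0.1511] up in tool [-0.9971 -0.0728 -0.0214] xaxis [-0.0751  0.0108] q [-0.4867  0.6613  1.429  -0.0284  1.123  -0.6159] sum 3.2133
 pos [ 0.5985 -0.2008  0.1507] up in tool [-0.997  -0.0741 -0.0214] xaxis [-0.0764  0.0106] q [-0.4879  0.6614  1.4302 -0.0294  1.1226 -0.618 ] sum 3.2143
 pos [ 0.5986 -0.1995  0.2224] up in tool [-0.9951 -0.0924 -0.0345] xaxis [-0.0964  0.021 ] q [-0.486   0.5885  1.3517 -0.0275  1.2967 -0.6205] sum 3.2369
 pos [ 0.6026 -0.2017  0.2296] up in tool [-0.9963 -0.0814 -0.0265] xaxis [-0.0844  0.0147] q [-0.4861  0.5815  1.3425 -0.0275  1.2993 -0.6207] sum 3.2233
 pos [ 0.6051 -0.2057  0.1613] up in tool [-0.9983 -0.0568 -0.0085] xaxis [-0.0574  0.0003] q [-0.4897  0.6499  1.4179 -0.0296  1.1249 -0.619 ] sum 3.1926
 pos [ 0.6007 -0.204   0.1554] up in tool [-0.9977 -0.0666 -0.0154] xaxis [-0.0681  0.0058] q [-0.4905  0.6558  1.4257 -0.0299  1.1231 -0.6192] sum 3.2047
```

```bash
S='from h import *;st()'
python3 -m inch '[[[-1.2,0,0,0,0],[-1.2,0,0,0,0],[-1.2,0,0,0,0],[-1.2,0,0,0,0],[-1.2,0,0,0,0],[-1.2,0,0,0,0],[-1.2,0,0,0,0],[0,0,0,0,0]]]' >/dev/null; python3 -c "$S"
python3 -m inch '[[[4,0,0,0,0],[4,0,0,0,0],[0,0,0,0,0]]]' >/dev/null; python3 -c "$S"
python3 -m inch '[[[-4.1,0,0,0,0],[0,0,0,0,0],[-4.1,0,0,0,0],[0,0,0,0,0]]]' >/dev/null; python3 -c "$S"
python3 -m inch '[[[4,0,0,0,0],[4,0,0,0,0],[0,0,0,0,0]]]' >/dev/null; python3 -c "$S"
```

```text
pos [ 0.6094 -0.2067  0.2589] up in tool [-0.9982 -0.0591 -0.0099] xaxis [-0.0599  0.0015] q [-0.4879  0.5524  1.3099 -0.0276  1.333  -0.6224] sum 3.1953
 pos [ 0.6103 -0.2095  0.1887] up in tool [-0.9991 -0.0421  0.0026] xaxis [-0.0413 -0.0085] q [-0.491   0.6186  1.393  -0.0294  1.1626 -0.6207] sum 3.1742
 pos [ 0.6129 -0.2086  0.2693] up in tool [-9.99e-01 -4.44e-02  7.00e-04] xaxis [-0.0439 -0.0069] q [-0.4881  0.5409  1.3009 -0.0275  1.3354 -0.6228] sum 3.1772
 pos [ 0.6167 -0.2126  0.202 ] up in tool [-0.9996 -0.024   0.0156] xaxis [-0.0215 -0.0188] q [-0.4908  0.6043  1.3794 -0.0291  1.1681 -0.6211] sum 3.1518
```

Run:
```python
from h import *
a=cv2.imread("pics/w2.png")[:,:,::-1];i=np.load("w2.npy",allow_pickle=True)[0]
m=((a[105:128,100:285].min(2))>200).astype(np.uint8)
n,_,s,c=cv2.connectedComponentsWithStats(m)
pts=np.array([c[k]+[100,105] for k in range(1,n) if s[k,4]>20 ]);pts=pts[np.argsort(pts[:,0])];print(pts.round(1).tolist())
g=[pts[:4].mean(0),pts[4:7].mean(0),pts[7:9].mean(0)]
P=w(i,g,.018);f=fit(P,[[.078-.052*j,.0755] for j in (3,2,1)]);print("rack",f)
t=camera_info("top")
r=f[0];c,n=np.cos(r[2]),np.sin(r[2])
print("top px of dots now",((proj(t,[[r[0]+c*X-n*.0755,r[1]+n*X+c*.0755,.018] for X in(.078,.026,-.026,-.078)])-[400,180])*3.7).round(0).tolist())
# case in hand: centre line at z=TCP+.026 at t of picture (TCP z .151)
p,d,h,wd=edges(a,i,range(185,262),275,365,.1512+.026);print("held",p,h,wd)
o=np.array([.5995,-.2002]);nn=np.array([-d[1],d[0]])
print("lateral of case line from TCP",(p-o)@nn)
e=w(i,[(320,93),(319.5,177)],.1512+.026)[:,:2];print("along centre from TCP",(e[0]-o)@d-.064,(e[1]-o)@d-.034)
```

```text
[[115.8, 117.8], [129.4, 117.6], [143.1, 117.3], [156.8, 117.2], [185.4, 116.4], [199.5, 116.3], [214.0, 116.1], [258.1, 115.9], [272.9, 115.9]]
rack (array([ 0.52049067, -0.19126407,  0.13974034]), np.float64(0.0002628865192620955))
top px of dots now [[73.0, 160.0], [92.0, 269.0], [110.0, 379.0], [128.0, 490.0]]
held [ 0.5962971 -0.1635636] 1.7079446 0.02045008094711296
lateral of case line from TCP -0.0018360417069755
along centre from TCP 0.019383096551192927 0.021706363617853913
```

Run:
```python
from h import *
go(.6008,-.2007,.1,-1.428)
```

```text
shift cm [10.21 -1.16 -1.56] turn -0.001 | pos [ 0.6167 -0.2126  0.202 ] zhead -1.429 q [-0.49  0.6   1.38 -0.03  1.17 -0.62] F [-1.4  0.7 -2. ] w 0.0215 t 11.53
```

```bash
python3 -m inch '[[[2,-0.6,-0.8,0,0],[2,-0.6,-0.8,0,0],[2,0,0,0,0],[2,0,0,0,0],[1,0,0,0,0],[0,0,0,0,0]]]' >/dev/null
python3 - <<'E'
from h import *
st();go(.6008,-.2007,.1,-1.428)
E
```

```text
pos [ 0.611  -0.205   0.1283] up in tool [-0.9995 -0.0035  0.0304] xaxis [ 0.0008 -0.0306] q [-0.4844  0.6748  1.4783 -0.0323  0.9737 -0.6083] sum 3.1269
shift cm [ 2.81 -0.94 -0.65] turn -0.001 | pos [ 0.611  -0.205   0.1283] zhead -1.429 q [-0.48  0.67  1.48 -0.03  0.97 -0.61] F [-0.2 -0.4 -2.3] w 0.0215 t 12.03
```

```bash
python3 -m inch '[[[0,-0.45,-0.3,0,0],[0,-0.45,-0.3,0,0],[1.2,0,0,0,0],[1.2,0,0,0,0],[0,0,0,0,0],[0,0,0,0,0]]]' >/dev/null
python3 - <<'E'
from h import *
st();go(.6008,-.2007,.1,-1.428)
a=camera("wrist");i=camera_info("wrist")
cv2.imwrite("pics/w3.png",a[:,:,::-1]);np.save("w3.npy",[i],allow_pickle=True)
s=camera("side");cv2.imwrite("pics/s3.png",cv2.resize(s[150:270,330:530],None,fx=4,fy=4,interpolation=2)[:,:,::-1])
E
```

```text
pos [ 0.6055 -0.2033  0.1108] up in tool [-0.9992  0.0076  0.0385] xaxis [ 0.013  -0.0371] q [-0.4861  0.6877  1.5152 -0.0338  0.9101 -0.6075] sum 3.113
shift cm [ 1.06 -0.44 -0.36] turn -0.001 | pos [ 0.6055 -0.2033  0.1108] zhead -1.429 q [-0.49  0.69  1.52 -0.03  0.91 -0.61] F [ 0.5  0.2 -0.6] w 0.0219 t 12.53
```

View pics/w3.png

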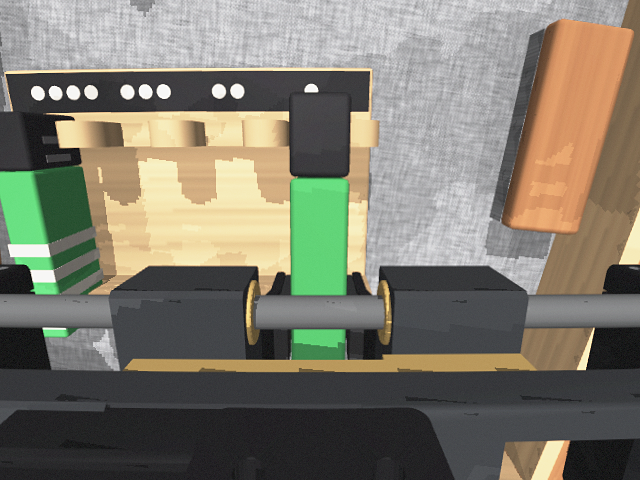

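Wrist view: the held cap is at (290–351, 93), slightly right of centre for pocket 1. Its dot at (311,89) is half covered and the tooth tops lie along v≈132. I'll remeasure.

```bash
cat >> h.py <<'E'
def rackcheck(f,k,zt,tcp,pk,grp,box,rows,cols):
    "rack pose from dots in wrist image; held-case line against pocket pk"
    a=cv2.imread(f"pics/{f}.png")[:,:,::-1];i=np.load(f"{f}.npy",allow_pickle=True)[0]
    v0,v1,u0,u1=box
    m=((a[v0:v1,u0:u1].min(2))>200).astype(np.uint8)
    n,_,s,c=cv2.connectedComponentsWithStats(m)
    pts=np.array([c[k]+[u0,v0] for k in range(1,n) if s[k,4]>40 ]);pts=pts[np.argsort(pts[:,0])];print(pts.round(0).tolist())
    g=[];k=0;X=[]
    for n in grp: g.append(pts[k:k+n].mean(0));k+=n;X.append([.078-.052*(n-1),.0755])
    r,e=fit(w(i,g,.018),X);print("rack",r.round(4),e.round(4))
    p,d,h,wd=edges(a,i,rows,*cols,zt);print("held",p,"head",h,"want",r[2]+np.pi/2,"w",wd)
    nn=np.array([-d[1],d[0]]);u=np.array([np.cos(r[2]),np.sin(r[2])])
    P=r[:2]+u*(.078-.052*(pk-1));print("case line is off slot by (rack +x)",((p-P)@u+0).round(4),"pocket",P.round(4))
E
python3 - <<'E'
from h import *
rackcheck("w3",0,.1108+.026,None,1,(4,3,2),(80,105,20,255),range(185,262),(275,365))
E
```

```text
[[37.0, 93.0], [55.0, 92.0], [73.0, 92.0], [91.0, 92.0], [127.0, 92.0], [145.0, 91.0], [163.0, 91.0], [218.0, 91.0], [237.0, 91.0]]
rack [ 0.52   -0.1912  0.14  ] 0.0003
held [ 0.5996592  -0.16359435] head 1.7046329 want 1.7107816854978406 w 0.020002687840393624
case line is off slot by (rack +x) 0.0047 pocket [ 0.5973 -0.1803]
```

```bash
python3 -m inch '[[[0,-0.3,-0.2,0,0],[0,-0.15,-0.1,0,0],[0.6,0,0,0,0],[0.6,0,0,0,0],[0.4,0,0,0,0],[0,0,0,0,0]]]' >/dev/null
python3 - <<'E'
from h import *
st();go(.6006,-.2007,.046,-1.4295)
a=camera("wrist");i=camera_info("wrist")
cv2.imwrite("pics/w4.png",a[:,:,::-1]);np.save("w4.npy",[i],allow_pickle=True)
o,_=pose()
rackcheck("w4",0,o["position"][2]+.026,None,1,(3,2),(55,100,80,255),range(185,262),(275,365))
E
```

```text
pos [ 0.6006 -0.2015  0.0936] up in tool [-0.9992  0.0082  0.0389] xaxis [ 0.0136 -0.0374] q [-0.4872  0.7063  1.5387 -0.035   0.8673 -0.6068] sum 3.1123
shift cm [ 4.76 -0.03 -0.26] turn 0.0 | pos [ 0.6006 -0.2015  0.0936] zhead -1.429 q [-0.49  0.71  1.54 -0.03  0.87 -0.61] F [-0.3  0.2 -2. ] w 0.0217 t 13.13
[[83.0, 93.0], [121.0, 92.0], [127.0, 59.0], [135.0, 69.0], [140.0, 92.0], [147.0, 58.0], [159.0, 92.0], [178.0, 58.0], [209.0, 58.0], [214.0, 68.0], [219.0, 91.0], [239.0, 91.0], [239.0, 58.0], [251.0, 58.0]]
rack [ 0.4867 -0.1899  0.1619] 0.0178
held [ 0.5945926  -0.15785481] head 1.7064259 want 1.7326716411484275 w 0.020043503704289124
case line is off slot by (rack +x) 0.0336 pocket [ 0.5637 -0.1773]
```

Dots are excluded by the wrong box here, but the held line against the earlier rack pose gives 0.1 mm off slot. Lowering.

```bash
python3 -m inch '[[[0.9,0,-0.1,0,0],[0.9,0,-0.1,0,0],[0.8,0,0,0,0],[0,0,0,0,0]]]'
python3 - <<'E'
from h import *
st();go(.6006,-.2007,.046,-1.4295)
E
```

```text
time: 13.52
position: [0.6013, -0.2006, 0.0653]
tool_rot: [0.457, 0.521, -0.47, 0.547]
ft_force: [0.3, -0.2, -2.0]
grip_width: 0.0221
 pos [ 0.6013 -0.2006  0.0653] up in tool [-0.9992  0.0092  0.0396] xaxis [ 0.0147 -0.0379] q [-0.4855  0.7478  1.5509 -0.0367  0.8126 -0.6024] sum 3.1113
shift cm [ 1.93 -0.08 -0.08] turn 0.0 | pos [ 0.6013 -0.2006  0.0653] zhead -1.429 q [-0.49  0.75  1.55 -0.04  0.81 -0.6 ] F [ 0.3 -0.2 -2. ] w 0.0221 t 13.52
```

No contact load, so the case is going in. Continue down.

```bash
python3 -m inch '[[[0.7,-0.05,0,0,0],[0.5,0,0,0,0],[0.3,0,0,0,0],[0,0,0,0,0]]]'
python3 - <<'E'
from h import *
st();go(.6006,-.2007,.046,-1.4295)
E
```

```text
time: 13.85
position: [0.6022, -0.2026, 0.0503]
tool_rot: [0.456, 0.52, -0.47, 0.548]
ft_force: [-0.2, 1.7, 0.5]
grip_width: 0.0219
 pos [ 0.6022 -0.2026  0.0503] up in tool [-0.9991  0.0109  0.0417] xaxis [ 0.0167 -0.0397] q [-0.4873  0.7711  1.5539 -0.0387  0.7837 -0.6026] sum 3.1086
shift cm [ 0.42 -0.14 -0.23] turn 0.001 | pos [ 0.6022 -0.2026  0.0503] zhead -1.429 q [-0.49  0.77  1.55 -0.04  0.78 -0.6 ] F [-0.2  1.7  0.5] w 0.0219 t 13.85
```

Vertical force shows the case is resting on the slots, since the grasp reading was 0.028 and puts TCP at 0.050 when seated. Release, then rise.

```bash
python3 -m inch '[[[0.1,-0.05,0,0,0],[0,0,0,0,0.38],[0,0,0,0,0.38],[0,0,0,0,0.38]]]'
python3 -m inch '[[[-1.5,0,0,0,0.38],[-1.5,0,0,0,0.38],[-2,0,0,0,0.38],[-2,0,0,0,0.38],[-2,0,0,0,0.38],[-2,0,0,0,0.38],[0,0,0,0,0.38]]]' |head -2
python3 - <<'E'
from h import *
st()
a=camera("wrist");i=camera_info("wrist")
cv2.imwrite("pics/w5.png",a[:,:,::-1]);np.save("w5.npy",[i],allow_pickle=True)
t=camera("top");s=camera("side")
A=cv2.resize(t[180:340,400:535],(405,480),interpolation=2);B=cv2.resize(s[150:270,340:500],(395,296),interpolation=2)
c=np.zeros((480,800,3),np.uint8);c[:,:405]=A;c[:296,405:]=B;cv2.imwrite("pics/c5.png",c[:,:,::-1])
r=.52035,-.1911,.1415;u=np.array([np.cos(r[2]),np.sin(r[2])]);v=np.array([-u[1],u[0]])
P=np.array(r[:2])+.078*u
for X,Y in((-.011,.064),(.011,.064),(-.011,.034),(.011,.034)):
    print(X,Y,proj(i,[[*(P+u*X+v*Y),.072]])[0].round(0))
E
```

```text
time: 14.18
position: [0.603, -0.2028, 0.0509]
tool_rot: [0.457, 0.519, -0.469, 0.549]
ft_force: [0.4, -0.4, -0.4]
grip_width: 0.0312
time: 14.77
position: [0.5992, -0.1976, 0.161]
 pos [ 0.5992 -0.1976  0.161 ] up in tool [-0.9992  0.0083  0.0387] xaxis [ 0.0137 -0.0371] q [-0.4828  0.6117  1.503  -0.0316  0.9978 -0.6074] sum 3.1125
-0.011 0.064 [302. 121.]
0.011 0.064 [337. 121.]
-0.011 0.034 [303. 169.]
0.011 0.034 [337. 169.]
```

View pics/w5.png

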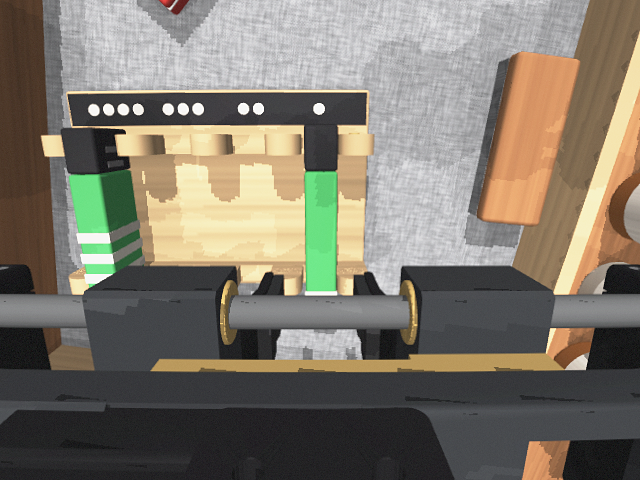

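Case 1 is seated: cap corners at (305,124) and (337,124) against predicted (302,121) and (337,121), aligned with dot 1. On to case 2.

Run:
```python
from h import *
go(.49,.189,.2,-2.664)
```

```text
shift cm [ -5.69  -5.11 -39.48] turn 1.234 | pos [ 0.5964 -0.1964  0.1565] zhead -1.43 q [-0.48  0.62  1.51 -0.03  1.   -0.61] F [-0.2  0.3 -0.9] w 0.0334 t 14.92
```

```bash
python3 -m inch '[[[-0.8,-0.51,-3.95,0,0.45],[-0.8,-0.51,-3.95,0,0.45],[-0.8,-0.51,-3.95,0,0.45],[-0.8,-0.51,-3.95,0,0.45],[-0.8,-0.51,-3.95,0,0.45]]]' >/dev/null;python3 -m inch '[[[-0.8,-0.51,-3.95,0,0.45],[-0.8,-0.51,-3.95,0,0.45],[-0.8,-0.51,-3.95,0,0.45],[-0.8,-0.51,-3.95,0,0.45],[-0.8,-0.51,-3.95,0,0.45]]]' >/dev/null
python3 -m inch '[[[0,0,0,0.12,0.45],[0,0,0,0.12,0.45],[0,0,0,0.12,0.45],[0,0,0,0.12,0.45],[0,0,0,0.12,0.45]]]' >/dev/null;python3 -m inch '[[[0,0,0,0.12,0.45],[0,0,0,0.12,0.45],[0,0,0,0.12,0.45],[0,0,0,0.12,0.45],[0,0,0,0.12,0.45]]]' >/dev/null
python3 - <<'E'
from h import *
st();go(.485,.189,.2,-2.664)
E
```

```text
pos [0.4689 0.2019 0.1911] up in tool [-0.9978  0.009   0.0655] xaxis [-0.0548 -0.037 ] q [ 0.2024  0.4588  1.7165 -0.0295  1.0276  1.331 ] sum 3.2029
shift cm [-0.93  1.88 -0.82] turn -0.02 | pos [0.4689 0.2019 0.1911] zhead -2.684 q [ 0.2   0.46  1.72 -0.03  1.03  1.33] F [ 1.   0.4 -0.4] w 0.0391 t 16.58
```

```bash
python3 -m inch '[[[-1.2,0.9,-0.4,0,0.45],[-1.2,0.9,-0.4,-0.02,0.45],[-1.2,0,0,0,0.45],[-1.2,0,0,0,0.45],[-1.2,0,0,0,0.45],[-1,0,0,0,0.45],[0,0,0,0,0.45]]]' >/dev/null;python3 -c "from h import *;st()"
python3 -m inch '[[[4,0,0,0,0.45],[4,0,0,0,0.45],[0,0,0,0,0.45]]]' >/dev/null
python3 - <<'E'
from h import *
st();go(.485,.189,.2,-2.664)
a=camera("wrist");i=camera_info("wrist")
cv2.imwrite("pics/w6.png",a[:,:,::-1]);np.save("w6.npy",[i],allow_pickle=True)
E
```

```text
pos [0.4818 0.1895 0.249 ] up in tool [-9.955e-01 -8.000e-04  9.470e-02] xaxis [-0.0847 -0.0425] q [ 0.1744  0.4034  1.6165 -0.029   1.2128  1.283 ] sum 3.2327
 pos [0.4764 0.1862 0.1663] up in tool [-9.958e-01  3.000e-04  9.110e-02] xaxis [-0.0809 -0.0418] q [ 0.17    0.5064  1.7186 -0.0326  1.0038  1.286 ] sum 3.2288
shift cm [-3.44  0.14 -0.58] turn -0.004 | pos [0.4764 0.1862 0.1663] zhead -2.668 q [ 0.17  0.51  1.72 -0.03  1.    1.29] F [-1.8  0.1 -0.4] w 0.039 t 17.42
```

View pics/w6.png

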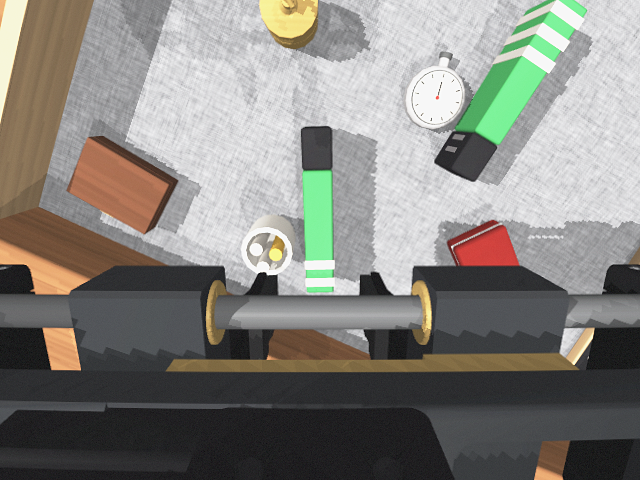

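Wrist view: case 2 is vertical in the image, with its cap at (302–332, 127) and two bands at v≈265 and 283. The chalk pot sits to its left beside the band half, so I grasp the cap half. First I'll test which moves undo the tool tilt here.

```bash
S='from h import *;st()'
python3 -m inch '[[[0,0,-4,0,0.45],[0,0,-4,0,0.45],[0,0,0,0,0.45]]]' >/dev/null; python3 -c "$S"
python3 -m inch '[[[0,0,1.3,0,0.45],[0,0,1.3,0,0.45],[0,0,1.3,0,0.45],[0,0,1.3,0,0.45],[0,0,1.3,0,0.45],[0,0,1.3,0,0.45],[0,0,0,0,0.45]]]' >/dev/null; python3 -c "$S"
python3 - <<'E'
from h import *
a=cv2.imread("pics/w6.png")[:,:,::-1];i=np.load("w6.npy",allow_pickle=True)[0]
p,d,h,wd=edges(a,i,range(178,258),290,345,.05);print("line",p,"head",h,"width",wd)
g=a.astype(int)
v=[r for r in range(140,200) if g[r,318,1]-g[r,318,0]>60][0];print(v)
for e,L in((w(i,[(317,126)],.05)[0,:2],.064),(w(i,[(318,v-.5)],.05)[0,:2],.034)):
    c=p+d*((e-p)@d-L);print("case centre",c,"grasp +20",c+.02*d)
E
```

```text
pos [0.5461 0.2229 0.1606] up in tool [-0.9952 -0.0018  0.0982] xaxis [-0.0882 -0.0431] q [ 0.2102  0.6076  1.5178 -0.0265  1.1117  1.3215] sum 3.2372
 pos [0.4688 0.1843 0.1748] up in tool [-9.952e-01 -8.000e-04  9.800e-02] xaxis [-0.0875 -0.0441] q [ 0.1696  0.4874  1.7252 -0.0336  1.0232  1.2844] sum 3.2357
line [0.48549938 0.18891199] head 0.49599004 width 0.021866848339842523
170
case centre [0.48752294 0.19000695] grasp +20 [0.5051129 0.199525 ]
case centre [0.48724962 0.18985905] grasp +20 [0.50483958 0.19937711]
```

```bash
S='from h import *;st()'
python3 -m inch '[[[0,0,-2,0,0.45],[0,0,-2,0,0.45],[0,0,0,0,0.45]]]' >/dev/null; python3 -c "$S"
python3 -m inch '[[[4,0,0,0,0.45],[4,0,0,0,0.45],[0,0,0,0,0.45]]]' >/dev/null; python3 -c "$S;go(.505,.1995,.1,-2.6456)"
python3 -m inch '[[[-4,0,0,0,0.45],[0,0,0,0,0.45],[-4,0,0,0,0.45],[0,0,0,0,0.45]]]' >/dev/null; python3 -c "$S"
python3 -m inch '[[[4,0,0,0,0.45],[4,0,0,0,0.45],[0,0,0,0,0.45]]]' >/dev/null; python3 -c "$S;go(.505,.1995,.1,-2.6456)"
```

```text
pos [0.5016 0.2016 0.1748] up in tool [-9.953e-01 -4.000e-04  9.680e-02] xaxis [-0.0864 -0.0437] q [ 0.1901  0.5298  1.6345 -0.0304  1.0707  1.3035] sum 3.235
 pos [0.498  0.1986 0.0983] up in tool [-0.9963  0.0031  0.0856] xaxis [-0.0747 -0.0419] q [ 0.1862  0.6366  1.7079 -0.0355  0.8788  1.3066] sum 3.2232
shift cm [-0.22  0.24 -0.65] turn -0.022 | pos [0.498  0.1986 0.0983] zhead -2.668 q [ 0.19  0.64  1.71 -0.04  0.88  1.31] F [-1.4 -0.5  0.3] w 0.0393 t 18.8
 pos [0.4999 0.2006 0.176 ] up in tool [-9.951e-01 -5.000e-04  9.860e-02] xaxis [-0.0879 -0.0446] q [ 0.1892  0.5266  1.6372 -0.031   1.0729  1.302 ] sum 3.2367
 pos [0.4995 0.1983 0.1056] up in tool [-0.9969  0.0057  0.0781] xaxis [-0.0668 -0.0408] q [ 0.1854  0.6236  1.7061 -0.0359  0.8855  1.3053] sum 3.2152
shift cm [ 0.52  0.14 -0.59] turn -0.022 | pos [0.4995 0.1983 0.1056] zhead -2.667 q [ 0.19  0.62  1.71 -0.04  0.89  1.31] F [-1.4 -0.6  0.1] w 0.0391 t 19.38
```

The tilt (about 0.08, along the case) barely changes here. It's harmless for grasping and can be trimmed over the rack, as before. Going down to grasp.

```bash
python3 -m inch '[[[1.5,0.14,-0.7,-0.022,0.45],[1.5,0,-0.2,0,0.45],[0,0,0,0,0.45]]]' >/dev/null
python3 - <<'E'
from h import *
st();go(.505,.1995,.027,-2.6456)
E
```

```text
pos [0.5086 0.2005 0.0818] up in tool [-0.9974  0.0062  0.0718] xaxis [-0.0601 -0.0397] q [ 0.1863  0.6688  1.6995 -0.0374  0.8401  1.2851] sum 3.2084
shift cm [ 5.49 -0.12 -0.03] turn 0.002 | pos [0.5086 0.2005 0.0818] zhead -2.644 q [ 0.19  0.67  1.7  -0.04  0.84  1.29] F [-0.1  0.1  0. ] w 0.0392 t 19.63
```

```bash
python3 -m inch '[[[1.6,-0.1,0,0,0.45],[1.6,0,0,0,0.45],[1.2,0,0,0,0.45],[0.6,0,0,0,0.45],[0,0,0,0,0.45]]]' >/dev/null
python3 - <<'E'
from h import *
st();go(.505,.1995,.027,-2.6456)
E
```

```text
pos [0.5126 0.2009 0.0435] up in tool [-0.9984  0.0121  0.0544] xaxis [-0.0421 -0.0366] q [ 0.1859  0.7314  1.7175 -0.0418  0.7413  1.2901] sum 3.1902
shift cm [ 1.69 -0.26  0.65] turn 0.002 | pos [0.5126 0.2009 0.0435] zhead -2.644 q [ 0.19  0.73  1.72 -0.04  0.74  1.29] F [-1.4  0.1 -0.9] w 0.0392 t 20.05
```

```bash
python3 -m inch '[[[0.8,-0.2,0.35,0,0.45],[0.8,0,0.3,0,0.45],[0.2,0,0.15,0,0.45],[0,0,0,0,0],[0,0,0,0,0],[0,0,0,0,0],[0,0,0,0,0]]]' 35
python3 - <<'E'
from h import *
st();go(.505,.1995,.027,-2.6456)
E
```

```text
time: 20.63
position: [0.5046, 0.1984, 0.0278]
tool_rot: [-0.669, -0.165, 0.701, -0.183]
ft_force: [0.9, -0.7, -0.2]
grip_width: 0.0213
 pos [0.5046 0.1984 0.0278] up in tool [-0.9986  0.0133  0.0504] xaxis [-0.0379 -0.0357] q [ 0.184   0.7519  1.7463 -0.0444  0.6878  1.2917] sum 3.1859
shift cm [ 0.07 -0.08 -0.09] turn 0.002 | pos [0.5046 0.1984 0.0278] zhead -2.644 q [ 0.18  0.75  1.75 -0.04  0.69  1.29] F [ 0.9 -0.7 -0.2] w 0.0213 t 20.63
```

```bash
python3 -m inch '[[[-1,0,0,0,0],[-1.5,0,0,0,0],[-2,0,0,0,0],[-2.5,0,0,0,0],[-2.5,0,0,0,0],[-2,0,0,0,0],[-2,0,0,0,0],[0,0,0,0,0]]]' |tail -2
python3 - <<'E'
from h import *
st();go(.5434,-.1686,.19,-1.429)
E
```

```text
ft_force: [1.3, -0.3, -0.9]
grip_width: 0.0222
 pos [0.5092 0.2034 0.1707] up in tool [-0.9985  0.0122  0.0533] xaxis [-0.041  -0.0362] q [ 0.1913  0.5279  1.651  -0.0327  1.0102  1.2819] sum 3.189
shift cm [-0.72 34.32 14.84] turn -1.215 | pos [0.5092 0.2034 0.1707] zhead -2.644 q [ 0.19  0.53  1.65 -0.03  1.01  1.28] F [ 1.3 -0.3 -0.9] w 0.0222 t 21.3
```

```bash
for k in 1 2; do python3 -m inch '[[[-0.2,3.43,1.48,0,0],[-0.2,3.43,1.48,0,0],[-0.2,3.43,1.48,0,0],[-0.2,3.43,1.48,0,0],[-0.2,3.43,1.48,0,0]]]' >/dev/null; done
for k in 1 2; do python3 -m inch '[[[0,0,0,-0.12,0],[0,0,0,-0.12,0],[0,0,0,-0.12,0],[0,0,0,-0.12,0],[0,0,0,-0.12,0]]]' >/dev/null; done
python3 - <<'E'
from h import *
st();go(.5434,-.1686,.13,-1.429)
E
```

```text
pos [ 0.537  -0.1835  0.1921] up in tool [-0.9982 -0.058   0.0157] xaxis [-0.0543 -0.0259] q [-0.5004  0.519   1.59   -0.0557  1.0685 -0.6533] sum 3.1775
shift cm [ 6.12  1.26 -1.44] turn 0.039 | pos [ 0.537  -0.1835  0.1921] zhead -1.39 q [-0.5   0.52  1.59 -0.06  1.07 -0.65] F [ 0.2  0.3 -2.1] w 0.0219 t 22.97
```

```bash
S='from h import *;st()'
python3 -m inch '[[[0,0.6,-0.7,0.039,0],[0,0.6,-0.7,0,0],[3.5,0,0,0,0],[3.5,0,0,0,0],[0,0,0,0,0]]]' >/dev/null; python3 -c "$S"
python3 -m inch '[[[-4.1,0,0,0,0],[0,0,0,0,0],[-4.1,0,0,0,0],[0,0,0,0,0]]]' >/dev/null; python3 -c "$S"
python3 -m inch '[[[3.8,0,0,0,0],[3.8,0,0,0,0],[0,0,0,0,0]]]' >/dev/null; python3 -c "$S;go(.5434,-.1686,.13,-1.429)"
```

```text
pos [ 0.543  -0.1679  0.1188] up in tool [-0.9983 -0.0562  0.0181] xaxis [-0.053  -0.0261] q [-0.4715  0.6234  1.6442 -0.06    0.9102 -0.5805] sum 3.1778
 pos [ 0.545  -0.1635  0.193 ] up in tool [-0.9975 -0.0698  0.008 ] xaxis [-0.0679 -0.0183] q [-0.4631  0.5261  1.5728 -0.0526  1.0959 -0.587 ] sum 3.1948
 pos [ 0.5461 -0.1668  0.1237] up in tool [-0.9983 -0.0551  0.0183] xaxis [-0.0518 -0.0264] q [-0.4675  0.6185  1.6351 -0.0588  0.9232 -0.582 ] sum 3.1768
shift cm [-0.61 -0.33  0.15] turn 0.01 | pos [ 0.5461 -0.1668  0.1237] zhead -1.419 q [-0.47  0.62  1.64 -0.06  0.92 -0.58] F [-1.   0.7 -1.1] w 0.0217 t 23.97
```

```bash
S='from h import *;st()'
python3 -m inch '[[[0,3.5,0,0.01,0],[0,3.5,0,0,0],[0,3.5,0,0,0],[0,3,0,0,0],[0,0,0,0,0]]]' >/dev/null; python3 -c "$S"
python3 -m inch '[[[-4.1,0,0,0,0],[0,0,0,0,0],[-4.1,0,0,0,0],[0,0,0,0,0]]]' >/dev/null; python3 -c "$S"
python3 -m inch '[[[3.8,0,0,0,0],[3.8,0,0,0,0],[0,0,0,0,0]]]' >/dev/null; python3 -c "$S"
python3 -m inch '[[[-4.1,0,0,0,0],[0,0,0,0,0],[-4.1,0,0,0,0],[0,0,0,0,0]]]' >/dev/null; python3 -c "$S"
python3 -m inch '[[[3.8,0,0,0,0],[3.8,0,0,0,0],[0,0,0,0,0]]]' >/dev/null; python3 -c "$S;go(.5434,-.1686,.13,-1.429)"
```

```text
pos [ 0.6829 -0.1455  0.1242] up in tool [-0.9983 -0.0557  0.0172] xaxis [-0.0528 -0.0247] q [-0.352   0.7644  1.2809 -0.0456  1.1378 -0.471 ] sum 3.1831
 pos [ 0.688  -0.1421  0.2024] up in tool [-0.9985 -0.0513  0.0195] xaxis [-0.048  -0.0266] q [-0.3449  0.6842  1.2123 -0.0431  1.2816 -0.4748] sum 3.1781
 pos [ 0.6899 -0.1459  0.139 ] up in tool [-0.999  -0.0319  0.0301] xaxis [-0.0273 -0.0344] q [-0.3488  0.7458  1.2743 -0.0459  1.1358 -0.473 ] sum 3.1559
 pos [ 0.6913 -0.1434  0.221 ] up in tool [-0.9991 -0.0291  0.0316] xaxis [-0.0243 -0.0355] q [-0.3449  0.6607  1.2058 -0.0433  1.2862 -0.476 ] sum 3.1527
 pos [ 0.6972 -0.1486  0.1606] up in tool [-0.999  -0.0043  0.0449] xaxis [ 0.0022 -0.0451] q [-0.3489  0.72    1.2631 -0.0458  1.1414 -0.4741] sum 3.1245
shift cm [  3.11 -15.5   -0.36] turn 0.002 | pos [ 0.6972 -0.1486  0.1606] zhead -1.427 q [-0.35  0.72  1.26 -0.05  1.14 -0.47] F [-1.9  0.2 -3.4] w 0.0217 t 25.55
```

Tilt is now trimmed: (-0.004, 0.045) against the case's (0.013, 0.050). Going back over pocket 2 to check.

```bash
python3 -m inch '[[[0.4,-3.2,0,0,0],[0.4,-3.2,0,0,0],[0.4,-3.2,0,0,0],[0.4,-3.2,0,0,0],[0.4,-2.4,0,0,0],[0.4,0,0,0,0],[0,0,0,0,0]]]' >/dev/null
python3 - <<'E'
from h import *
st();go(.5434,-.1686,.1,-1.429)
E
```

```text
pos [ 0.5526 -0.1758  0.1581] up in tool [-0.9976  0.0258  0.064 ] xaxis [ 0.0348 -0.0595] q [-0.4817  0.548   1.6579 -0.0476  0.8778 -0.5985] sum 3.0836
shift cm [ 5.72 -0.96 -1.21] turn 0.004 | pos [ 0.5526 -0.1758  0.1581] zhead -1.425 q [-0.48  0.55  1.66 -0.05  0.88 -0.6 ] F [ 0.8 -0.6 -2. ] w 0.0218 t 26.13
```

```bash
python3 -m inch '[[[0.7,-0.5,-0.6,0.004,0],[0.8,-0.4,-0.5,0,0],[1,0,0,0,0],[1,0,0,0,0],[0.8,0,0,0,0],[0.4,0,0,0,0],[0,0,0,0,0]]]' >/dev/null
python3 - <<'E'
from h import *
st();go(.5434,-.1686,.1,-1.429)
a=camera("wrist");i=camera_info("wrist")
cv2.imwrite("pics/w7.png",a[:,:,::-1]);np.save("w7.npy",[i],allow_pickle=True)
E
```

```text
pos [ 0.5542 -0.1715  0.1154] up in tool [-0.9961  0.044   0.0759] xaxis [ 0.0544 -0.0688] q [-0.4739  0.6072  1.7034 -0.0534  0.7517 -0.5797] sum 3.0623
shift cm [ 1.46 -1.09 -0.56] turn -0.0 | pos [ 0.5542 -0.1715  0.1154] zhead -1.429 q [-0.47  0.61  1.7  -0.05  0.75 -0.58] F [ 0.1 -0.3 -0.7] w 0.0221 t 26.72
```

View pics/w7.png

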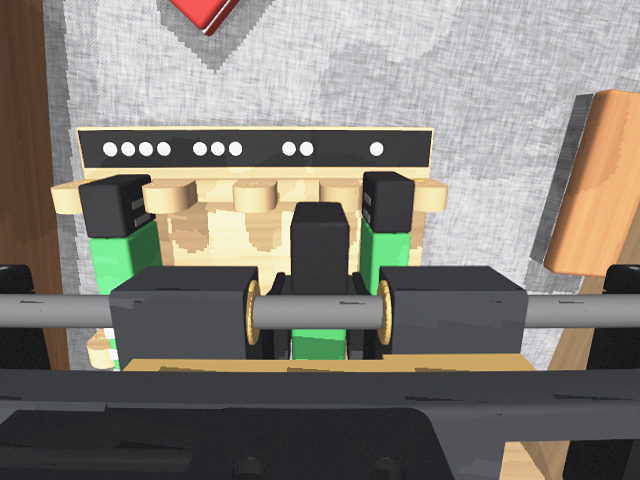

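Wrist view: all the dots are visible, at v≈149. The held cap's top spans u 292–348 at v≈240–290, between case 1 (u 363–412) and case 4 (u 82–160). I'll compute the offset.

Run:
```python
from h import *
a=cv2.imread("pics/w7.png")[:,:,::-1];i=np.load("w7.npy",allow_pickle=True)[0]
m=(a[138:160,95:395].min(2)>200).astype(np.uint8)
n,_,s,c=cv2.connectedComponentsWithStats(m)
p=np.array([c[k]+[95,138] for k in range(1,n) if s[k,4]>40]);p=p[np.argsort(p[:,0])];print(p.round(0).tolist())
g=[p[:4].mean(0),p[4:7].mean(0),p[7:9].mean(0),p[9]]
r,e=fit(w(i,g,.018),[[-.078,.0755],[-.026,.0755],[.026,.0755],[.078,.0755]]);print("rack",r.round(4),e.round(4))
for v in(235,250,262):
    row=a[v,270:365].max(1);print(v,np.where(row<75)[0][[0,-1]]+270, row[[10,15,18,20,22,24,26,30,70,74,76,78,80,82,84]])
u=np.array([np.cos(r[2]),np.sin(r[2])]);P=r[:2]+.026*u
L=w(i,[(292,240),(348,240),(292,265),(348,265)],.1154+.022);print(L.round(4),((L[:,:2]-P)@u).round(4),((L[:,:2]-P)@[-u[1],u[0]]).round(4),P)
```

```text
[[110.0, 149.0], [128.0, 149.0], [145.0, 148.0], [163.0, 148.0], [199.0, 148.0], [217.0, 148.0], [235.0, 148.0], [289.0, 148.0], [306.0, 148.0], [376.0, 148.0]]
rack [ 0.5209 -0.1916  0.1402] 0.0006
235 [291 348] [239 247 250  95  51  57  59  58  60  57  53  41 236 225 228]
250 [291 347] [247 247 249 172  52  57  61  57  59  56  54 105 251 247 247]
262 [291 347] [247 247 248 241  50  55  58  55  58  57  49 199 248 247 247]
[[ 0.5389 -0.1382  0.1374]
 [ 0.5592 -0.1355  0.1374]
 [ 0.5401 -0.1479  0.1374]
 [ 0.5609 -0.1452  0.1374]] [-0.0007  0.0198 -0.0009  0.0201] [0.0504 0.0502 0.0406 0.0404] [ 0.5466668  -0.18798764]
```

```bash
python3 -m inch '[[[0,-0.55,-0.3,0,0],[0,-0.5,-0.3,0,0],[0.7,0,0,0,0],[0.7,0,0,0,0],[0,0,0,0,0],[0,0,0,0,0]]]' >/dev/null
python3 - <<'E'
from h import *
st();go(.5438,-.1688,.1,-1.4295)
a=camera("wrist");i=camera_info("wrist")
o,_=pose()
r=np.array([.5206,-.1913,.1405]);u=np.array([np.cos(r[2]),np.sin(r[2])]);P=r[:2]+.026*u
for v in(235,250,262):
    k=np.where(a[v,270:365].max(1)<75)[0][[0,-1]]+270
    L=w(i,[(k[0]+.5,v),(k[1]+.5,v)],o["position"][2]+.022);print(k,((L[:,:2]-P)@u).round(4))
E
```

```text
pos [ 0.543  -0.168   0.0996] up in tool [-0.9961  0.0447  0.0764] xaxis [ 0.0552 -0.0692] q [-0.4775  0.6216  1.743  -0.0563  0.6968 -0.5788] sum 3.0614
shift cm [-0.03  0.07  0.1 ] turn 0.0 | pos [ 0.543  -0.168   0.0996] zhead -1.429 q [-0.48  0.62  1.74 -0.06  0.7  -0.58] F [-0.   0.2 -1.5] w 0.0218 t 27.27
[290 348] [-0.0117  0.0095]
[291 347] [-0.0114  0.0093]
[291 347] [-0.0115  0.0094]
```

```bash
python3 -m inch '[[[0.9,-0.04,-0.07,0,0],[0.9,-0.04,-0.07,0,0],[0.9,-0.04,-0.07,0,0],[0,0,0,0,0]]]'
python3 - <<'E'
from h import *
st();go(.543,-.168,.05,-1.4295)
E
```

```text
time: 27.65
position: [0.5439, -0.1685, 0.0706]
tool_rot: [0.457, 0.502, -0.468, 0.565]
ft_force: [0.3, -0.2, -1.9]
grip_width: 0.0218
 pos [ 0.5439 -0.1685  0.0706] up in tool [-0.9959  0.0465  0.0777] xaxis [ 0.0571 -0.0702] q [-0.4776  0.6714  1.7562 -0.0612  0.6317 -0.5726] sum 3.0593
shift cm [ 2.04 -0.18 -0.22] turn -0.0 | pos [ 0.5439 -0.1685  0.0706] zhead -1.43 q [-0.48  0.67  1.76 -0.06  0.63 -0.57] F [ 0.3 -0.2 -1.9] w 0.0218 t 27.65
```

```bash
python3 -m inch '[[[0.7,-0.1,-0.1,0,0],[0.6,-0.04,-0.06,0,0],[0.4,-0.04,-0.06,0,0],[0,0,0,0,0]]]'
python3 - <<'E'
from h import *
st();go(.543,-.168,.05,-1.4295)
E
```

```text
time: 27.98
position: [0.5428, -0.1678, 0.0507]
tool_rot: [0.457, 0.503, -0.468, 0.565]
ft_force: [-0.2, 0.5, 2.2]
grip_width: 0.0216
 pos [ 0.5428 -0.1678  0.0507] up in tool [-0.996   0.046   0.0772] xaxis [ 0.0566 -0.0698] q [-0.4773  0.7054  1.7663 -0.065   0.5884 -0.5675] sum 3.0601
shift cm [0.07 0.01 0.02] turn -0.0 | pos [ 0.5428 -0.1678  0.0507] zhead -1.43 q [-0.48  0.71  1.77 -0.06  0.59 -0.57] F [-0.2  0.5  2.2] w 0.0216 t 27.98
```

```bash
python3 -m inch '[[[0.05,0,0,0,0.38],[0,0,0,0,0.38],[0,0,0,0,0.38]]]' |tail -2
python3 -m inch '[[[-1.5,0.07,0.12,0,0.38],[-1.5,0.07,0.12,0,0.38],[-2,0.09,0.15,0,0.38],[-2,0.09,0.15,0,0.38],[-2,0.09,0.15,0,0.38],[-2,0.09,0.15,0,0.38],[0,0,0,0,0.38]]]' |head -2
python3 - <<'E'
from h import *
st()
a=camera("wrist");i=camera_info("wrist")
cv2.imwrite("pics/w8.png",a[:,:,::-1])
r=.5206,-.1913,.1405;u=np.array([np.cos(r[2]),np.sin(r[2])]);v=np.array([-u[1],u[0]])
P=np.array(r[:2])+.026*u
for X,Y in((-.011,.064),(.011,.064),(-.011,.034),(.011,.034)):
    print(X,Y,proj(i,[[*(P+u*X+v*Y),.072]])[0].round(0))
go(.622,.11,.19,-.008)
E
```

```text
ft_force: [-0.2, 1.0, 0.3]
grip_width: 0.0312
time: 28.82
position: [0.5433, -0.168, 0.1665]
 pos [ 0.5433 -0.168   0.1665] up in tool [-0.9958  0.0474  0.0787] xaxis [ 0.0582 -0.0711] q [-0.4772  0.5154  1.6983 -0.0488  0.8439 -0.5898] sum 3.0576
-0.011 0.064 [297. 174.]
0.011 0.064 [330. 174.]
-0.011 0.034 [298. 218.]
0.011 0.034 [329. 218.]
shift cm [ -4.    12.   -26.09] turn -1.421 | pos [ 0.5424 -0.1677  0.1649] zhead -1.429 q [-0.48  0.52  1.7  -0.05  0.84 -0.59] F [ 0.4 -0.5 -0.1] w 0.0333 t 28.87
```

View pics/w8.png

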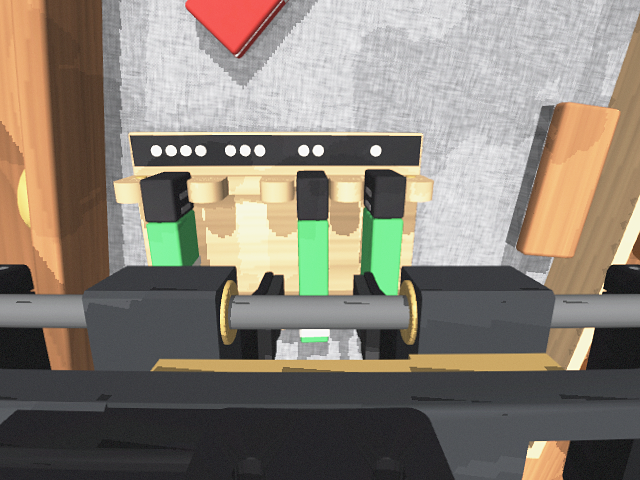

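Case 2 is seated: cap corners (297,172) and (329,172) against predicted (297,174) and (330,174), and case 1 is still good. That's 11 pictures viewed. Now case 3, measured numerically.

```bash
for k in 1 2; do python3 -m inch '[[[-0.6,1.5,-3.26,0,0.45],[-0.6,1.5,-3.26,0,0.45],[-0.6,1.5,-3.26,0,0.45],[-0.6,1.5,-3.26,0,0.45]]]' >/dev/null; done
for k in 1 2; do python3 -m inch '[[[0,0,0,-0.12,0.45],[0,0,0,-0.12,0.45],[0,0,0,-0.12,0.45],[0,0,0,-0.12,0.45],[0,0,0,-0.12,0.45],[0,0,0,-0.12,0.45]]]' >/dev/null; done
python3 - <<'E'
from h import *
st();go(.622,.11,.19,-.008)
E
```

```text
pos [0.6128 0.1244 0.1726] up in tool [-0.9973 -0.0716  0.0161] xaxis [ 0.0202 -0.0706] q [ 0.0561  0.598   1.4937 -0.0834  1.0352 -1.5304] sum 3.1268
shift cm [-1.61 -1.62  0.86] turn 0.066 | pos [0.6128 0.1244 0.1726] zhead 0.058 q [ 0.06  0.6   1.49 -0.08  1.04 -1.53] F [ 0.5 -0.3 -0. ] w 0.0394 t 30.53
```

```bash
python3 -m inch '[[[-0.5,-0.8,0.4,0.066,0.45],[-0.5,-0.8,0.4,0,0.45],[0,0,0,0,0.45]]]' >/dev/null
python3 - <<'E'
from h import *
st()
a=camera("wrist");i=camera_info("wrist")
cv2.imwrite("pics/w9.png",a[:,:,::-1]);np.save("w9.npy",[i],allow_pickle=True)
c,n=np.cos(3.134),np.sin(3.134)
for X,Y in((64,11),(64,-11),(34,-11),(34,11),(-10,-11),(-10,11)):
    X/=1e3;Y/=1e3;print(X,Y,proj(i,[[.6221+c*X-n*Y,.1101+n*X+c*Y,.05]])[0].round(0))
g=a.astype(int);m=((g[:,:,1]-(g[:,:,0]+g[:,:,2])/2)>60)
for v in range(140,300,12):
    k=np.where(m[v,240:420])[0]+240;print(v,(k[0],k[-1]) if len(k) else None,end=" ")
print([g[v,318].max() for v in range(80,230,3)])
E
```

```text
pos [0.6184 0.109  0.1796] up in tool [-0.9974 -0.071   0.012 ] xaxis [ 0.0118 -0.071 ] q [ 0.0307  0.5949  1.4759 -0.0817  1.0625 -1.4977] sum 3.1333
0.064 0.011 [319. 160.]
0.064 -0.011 [348. 160.]
0.034 -0.011 [347. 199.]
0.034 0.011 [319. 199.]
-0.01 -0.011 [345. 253.]
-0.01 0.011 [318. 253.]
140 None 152 None 164 None 176 None 188 None 200 (np.int64(320), np.int64(344)) 212 (np.int64(319), np.int64(345)) 224 (np.int64(319), np.int64(345)) 236 (np.int64(319), np.int64(344)) 248 (np.int64(318), np.int64(344)) 260 (np.int64(318), np.int64(344)) 272 None 284 None 296 None [np.int64(191), np.int64(179), np.int64(185), np.int64(199), np.int64(172), np.int64(194), np.int64(198), np.int64(210), np.int64(191), np.int64(193), np.int64(208), np.int64(193), np.int64(198), np.int64(191), np.int64(194), np.int64(204), np.int64(189), np.int64(204), np.int64(193), np.int64(208), np.int64(207), np.int64(216), np.int64(214), np.int64(202), np.int64(215), np.int64(220), np.int64(219), np.int64(179), np.int64(139), np.int64(153), np.int64(142), np.int64(135), np.int64(124), np.int64(135), np.int64(135), np.int64(141), np.int64(127), np.int64(117), np.int64(117), np.int64(124), np.int64(144), np.int64(134), np.int64(141), np.int64(137), np.int64(140), np.int64(134), np.int64(133), np.int64(140), np.int64(146), np.int64(143)]
```

Green edges (319–345 at v 212) match the prediction (319–347) closely.

Run:
```python
from h import *
a=cv2.imread("pics/w9.png")[:,:,::-1];i=np.load("w9.npy",allow_pickle=True)[0]
p,d,h,wd=edges(a,i,range(206,262),300,365,.05,90);print("line",p,"head",h,"width",wd)
col=a[150:215,332].astype(int);ge=[k for k in range(65) if col[k,1]-col[k,0]>60][0]+150
ce=[k for k in range(65) if col[k].max()<100][0]+150;print(ce,ge)
for e,L in((w(i,[(332,ce-.5)],.05)[0,:2],.064),(w(i,[(332,ge-.5)],.05)[0,:2],.034)):
    c=p+d*((e-p)@d-L);g=c-.022*d;print("centre",c,"grasp",g)
hh=h+np.pi;go(*g,.1,(hh+np.pi)%(2*np.pi)-np.pi)
```

```text
line [0.61752933 0.10965306] head 3.131414 width 0.021021177219112473
160 200
centre [0.62193504 0.10960821] grasp [0.6439339  0.10938428]
centre [0.62246771 0.10960279] grasp [0.64446657 0.10937886]
shift cm [7.91 0.55 2.6 ] turn 0.007 | pos [0.6176 0.1096 0.179 ] zhead -0.003 q [ 0.03  0.6   1.48 -0.08  1.06 -1.5 ] F [-0.4  0.3  0.2] w 0.039 t 30.83
```

```bash
python3 -m inch '[[[1,0.1,1.3,0.007,0.45],[1,0.1,1.3,0,0.45],[2,0.12,0,0,0.45],[2,0.12,0,0,0.45],[2,0.12,0,0,0.45],[0,0,0,0,0.45]]]' >/dev/null
python3 - <<'E'
from h import *
st();go(.6442,.1094,.028,-.01)
E
```

```text
pos [0.6448 0.11   0.0953] up in tool [-0.9976 -0.0688  0.0113] xaxis [ 0.0108 -0.0688] q [ 0.0299  0.7346  1.4605 -0.0857  0.9395 -1.4822] sum 3.1346
shift cm [ 6.71  0.41 -0.14] turn 0.002 | pos [0.6448 0.11   0.0953] zhead -0.008 q [ 0.03  0.73  1.46 -0.09  0.94 -1.48] F [-0.9 -0.1 -1. ] w 0.0391 t 31.33
```

```bash
python3 -m inch '[[[2,0.12,0,0,0.45],[2,0.12,0,0,0.45],[1.5,0.1,0,0,0.45],[0.8,0.05,0,0,0.45],[0.3,0,0,0,0.45],[0,0,0,0,0.45]]]' >/dev/null
python3 - <<'E'
from h import *
st();go(.6442,.1094,.028,-.01)
E
```

```text
pos [0.646  0.1102 0.0285] up in tool [-0.9976 -0.0683  0.0117] xaxis [ 0.0113 -0.0683] q [ 0.03    0.8306  1.4808 -0.0938  0.8231 -1.4714] sum 3.1345
shift cm [ 0.05 -0.08 -0.18] turn 0.005 | pos [0.646  0.1102 0.0285] zhead -0.005 q [ 0.03  0.83  1.48 -0.09  0.82 -1.47] F [-0.1 -0.3 -0.2] w 0.0392 t 31.83
```

```bash
python3 -m inch '[[[0,-0.08,-0.15,0.005,0.35],[0,0,0,0,0],[0,0,0,0,0],[0,0,0,0,0],[0,0,0,0,0]]]' 35
python3 -c "from h import *;st('grasp')"
python3 -m inch '[[[-1,0,0,0,0],[-1.5,0,0,0,0],[-2,0,0,0,0],[-2.5,0,0,0,0],[-2.5,0,0,0,0],[-2.5,0,0,0,0],[-2,0,0,0,0],[0,0,0,0,0]]]' |tail -2
python3 - <<'E'
from h import *
r=np.array([.5206,-.1913,.1405]);u=np.array([np.cos(r[2]),np.sin(r[2])]);v=np.array([-u[1],u[0]])
T=r[:2]-.026*u-.0225*v;print(T)
st();go(T[0]+.12*u[0],T[1]+.12*u[1],.16,-1.43)
E
```

```text
time: 32.25
position: [0.6467, 0.1097, 0.0329]
tool_rot: [-0.02, 0.7, -0.028, 0.713]
ft_force: [0.6, -0.2, -1.1]
grip_width: 0.0219
grasp pos [0.6467 0.1097 0.0329] up in tool [-0.9975 -0.0678  0.0186] xaxis [ 0.0179 -0.068 ] q [ 0.029   0.8229  1.4835 -0.0937  0.8215 -1.4672] sum 3.1278
ft_force: [0.9, 0.2, -0.4]
grip_width: 0.0219
[ 0.49800706 -0.21721928]
 pos [0.6427 0.1198 0.1817] up in tool [-0.9976 -0.0674  0.0157] xaxis [ 0.0149 -0.0676] q [ 0.0447  0.6237  1.4066 -0.0766  1.1005 -1.4804] sum 3.1309
shift cm [  4.29 -31.83  -2.27] turn 1.419 | pos [0.6427 0.1198 0.1817] zhead -0.011 q [ 0.04  0.62  1.41 -0.08  1.1  -1.48] F [ 0.9  0.2 -0.4] w 0.0219 t 32.92
```

```bash
for k in 1 2 3; do python3 -m inch '[[[0,-3.54,-0.25,0,0],[0,-3.54,-0.25,0,0],[0,-3.54,-0.25,0,0]]]' >/dev/null; done
for k in 1 2; do python3 -m inch '[[[0,0,0,0.119,0],[0,0,0,0.119,0],[0,0,0,0.119,0],[0,0,0,0.119,0],[0,0,0,0.119,0],[0,0,0,0.119,0]]]' >/dev/null; done
python3 - <<'E'
from h import *
st();go(.4977,-.2192,.16,-1.43)
E
```

```text
pos [ 0.6041 -0.2104  0.1872] up in tool [-0.9984 -0.0079  0.0557] xaxis [-0.0037 -0.0561] q [-0.4855  0.5941  1.4503 -0.0585  1.0749 -0.5327] sum 3.1194
shift cm [  2.81 -10.65  -0.06] turn -0.066 | pos [ 0.6041 -0.2104  0.1872] zhead -1.496 q [-0.49  0.59  1.45 -0.06  1.07 -0.53] F [ 0.7  0.2 -1.6] w 0.022 t 34.67
```

```bash
python3 -m inch '[[[0,-2,0,-0.066,0],[0.4,-2.8,-0.1,0,0],[0.4,-2.8,-0.1,0,0],[0.4,-2,-0.1,0,0],[0.4,-0.8,0,0,0],[0,0,0,0,0]]]' >/dev/null
python3 - <<'E'
from h import *
st();go(.4977,-.2192,.12,-1.43)
E
```

```text
pos [ 0.4937 -0.2188  0.1664] up in tool [-0.9986 -0.0164  0.05  ] xaxis [-0.0093 -0.0518] q [-0.5974  0.5032  1.7217 -0.0616  0.8962 -0.6987] sum 3.1211
shift cm [ 4.63  0.46 -0.14] turn -0.001 | pos [ 0.4937 -0.2188  0.1664] zhead -1.431 q [-0.6   0.5   1.72 -0.06  0.9  -0.7 ] F [ 0.1 -0.3 -0.7] w 0.022 t 35.17
```

```bash
python3 -m inch '[[[1.5,0.2,0,0,0],[1.5,0.2,0,0,0],[1.2,0,0,0,0],[0.3,0,0,0,0],[0,0,0,0,0]]]' >/dev/null
python3 - <<'E'
from h import *
st();go(.4977,-.2192,.11,-1.43)
a=camera("wrist");i=camera_info("wrist")
cv2.imwrite("pics/w10.png",a[:,:,::-1]);np.save("w10.npy",[i],allow_pickle=True)
s=camera("side");cv2.imwrite("pics/s10f.png",s[:,:,::-1])
A=a[60:360,60:460];B=cv2.resize(s[130:280,340:540],(400,300),interpolation=2)
cv2.imwrite("pics/c10.png",cv2.resize(np.hstack([A,B])[:,:,::-1],None,fx=1,fy=1))
o,_=pose();zt=o["position"][2]+.018
m=(a[90:240,30:460].min(2)>200).astype(np.uint8)
n,_,q,c=cv2.connectedComponentsWithStats(m)
print([(c[k]+[30,90]).round(0).tolist() for k in range(1,n) if 40<q[k,4]<400])
g=a.astype(int)
for v in(230,240,250,260): print(v,np.where(g[v,270:370].max(1)<75)[0][[0,-1]]+270, np.where(g[v,270:370,1]-g[v,270:370,0]>60)[0][[0,-1]]+270 if (g[v,270:370,1]-g[v,270:370,0]>60).any() else '')
E
```

```text
pos [ 0.4988 -0.2211  0.1196] up in tool [-0.9986 -0.0143  0.051 ] xaxis [-0.0072 -0.0525] q [-0.5959  0.5821  1.7448 -0.0667  0.7922 -0.6873] sum 3.1191
shift cm [ 0.95 -0.07 -0.25] turn -0.003 | pos [ 0.4988 -0.2211  0.1196] zhead -1.433 q [-0.6   0.58  1.74 -0.07  0.79 -0.69] F [ 0.7 -0.2 -0.3] w 0.022 t 35.58
[[180.0, 125.0], [197.0, 191.0], [355.0, 197.0], [201.0, 204.0], [356.0, 222.0], [228.0, 237.0]]Traceback (most recent call last):
  File "<stdin>", line 13, in <module>
IndexError: index 0 is out of bounds for axis 0 with size 0
```

View pics/c10.png

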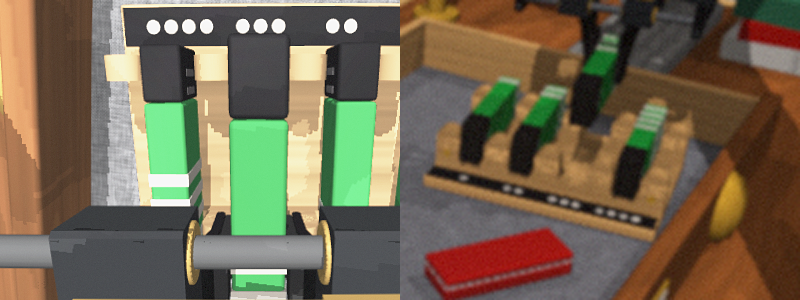

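The composite shows cases 1, 2 and 4 standing in the rack and case 3 held upright above pocket 3, with dots at full-image v≈86. I'll compute the offset.

Run:
```python
from h import *
a=cv2.imread("pics/w10.png")[:,:,::-1];i=np.load("w10.npy",allow_pickle=True)[0]
m=(a[76:97,195:430].min(2)>200).astype(np.uint8)
n,_,q,c=cv2.connectedComponentsWithStats(m)
p=np.array([c[k]+[195,76] for k in range(1,n) if q[k,4]>60]);p=p[np.argsort(p[:,0])];print(p.round(0).tolist())
r,e=fit(w(i,[p[:4].mean(0),p[4:7].mean(0),p[7:9].mean(0)],.018),[[-.078,.0755],[-.026,.0755],[.026,.0755]]);print(r.round(4),e.round(4))
for rr in(r,np.array([.5206,-.1913,.1405])):
    u=np.array([np.cos(rr[2]),np.sin(rr[2])]);P=rr[:2]-.026*u
    l,d,h,wd=edges(a,i,range(190,258),275,365,.1196+.0195,60)
    end=w(i,[(319,98)],.1196+.0195)[0,:2]
    print("off",((l-P)@u).round(4),"head",h.round(4),"want",(rr[2]+np.pi/2).round(4),"w",wd.round(4),"along",((end-P)@[-u[1],u[0]]-.064).round(4))
```

```text
[[213.0, 87.0], [231.0, 86.0], [248.0, 86.0], [266.0, 86.0], [302.0, 86.0], [320.0, 86.0], [338.0, 86.0], [392.0, 86.0], [410.0, 86.0]]
[ 0.521  -0.1913  0.1402] 0.0004
off 0.0003 head 1.7086 want 1.711 w 0.0209 along -0.0069
off 0.0007 head 1.7086 want 1.7113 w 0.0209 along -0.0069
```

```bash
python3 -m inch '[[[0.9,-0.03,-0.2,0,0],[0.9,0,-0.2,0,0],[0.9,0.01,-0.05,0,0],[0.8,0.01,-0.05,0,0],[0,0,0,0,0]]]'
python3 - <<'E'
from h import *
st();go(.4982,-.2165,.055,-1.43)
a=camera("wrist");i=camera_info("wrist");o,_=pose()
rr=np.array([.5208,-.1913,.1403]);u=np.array([np.cos(rr[2]),np.sin(rr[2])]);P=rr[:2]-.026*u
l,d,h,wd=edges(a,i,range(190,258),275,365,o["position"][2]+.0195,60)
print("off",((l-P)@u).round(4),"head",h.round(4),"w",wd.round(4))
E
```

```text
time: 36.1
position: [0.5001, -0.2185, 0.0842]
tool_rot: [0.449, 0.52, -0.479, 0.546]
ft_force: [0.6, 0.1, -0.8]
grip_width: 0.0214
 pos [ 0.5001 -0.2185  0.0842] up in tool [-0.9984 -0.009   0.0557] xaxis [-0.0012 -0.0564] q [-0.5907  0.6401  1.7694 -0.0735  0.703  -0.6737] sum 3.1125
shift cm [ 2.91 -0.14 -0.39] turn -0.002 | pos [ 0.5001 -0.2185  0.0842] zhead -1.432 q [-0.59  0.64  1.77 -0.07  0.7  -0.67] F [ 0.6  0.1 -0.8] w 0.0214 t 36.1
off 0.0021 head 1.7093 w 0.021
```

```bash
python3 -m inch '[[[0,-0.18,-0.15,0,0],[0.7,0,-0.05,0,0],[0.7,0,-0.05,0,0],[0,0,0,0,0]]]'
python3 - <<'E'
from h import *
st();go(.4982,-.2165,.055,-1.43)
a=camera("wrist");i=camera_info("wrist");o,_=pose()
rr=np.array([.5208,-.1913,.1403]);u=np.array([np.cos(rr[2]),np.sin(rr[2])]);P=rr[:2]-.026*u
l,d,h,wd=edges(a,i,range(190,258),275,365,o["position"][2]+.0195,60)
print("off",((l-P)@u).round(4),"head",h.round(4),"w",wd.round(4))
E
```

```text
time: 36.48
position: [0.4984, -0.2175, 0.0698]
tool_rot: [0.449, 0.52, -0.479, 0.547]
ft_force: [0.0, -0.1, -1.0]
grip_width: 0.0216
 pos [ 0.4984 -0.2175  0.0698] up in tool [-0.9983 -0.0075  0.057 ] xaxis [ 0.0004 -0.0575] q [-0.5908  0.6633  1.7824 -0.0771  0.6649 -0.6692] sum 3.1106
shift cm [ 1.47  0.   -0.19] turn -0.002 | pos [ 0.4984 -0.2175  0.0698] zhead -1.432 q [-0.59  0.66  1.78 -0.08  0.66 -0.67] F [ 0.  -0.1 -1. ] w 0.0216 t 36.48
off 0.0007 head 1.7093 w 0.0209
```

```bash
python3 -m inch '[[[0.6,-0.03,-0.1,0,0],[0.5,0,-0.08,0,0],[0.2,0,0,0,0],[0,0,0,0,0]]]'
python3 - <<'E'
from h import *
st();go(.4982,-.2165,.055,-1.43)
E
```

```text
time: 36.87
position: [0.4988, -0.2171, 0.0563]
tool_rot: [0.449, 0.519, -0.479, 0.547]
ft_force: [0.8, -0.5, 0.9]
grip_width: 0.0216
 pos [ 0.4988 -0.2171  0.0563] up in tool [-0.9983 -0.0056  0.0586] xaxis [ 0.0025 -0.0589] q [-0.5898  0.6871  1.789  -0.0805  0.6322 -0.6638] sum 3.1083
shift cm [ 0.12 -0.05 -0.08] turn -0.003 | pos [ 0.4988 -0.2171  0.0563] zhead -1.433 q [-0.59  0.69  1.79 -0.08  0.63 -0.66] F [ 0.8 -0.5  0.9] w 0.0216 t 36.87
```

```bash
python3 -m inch '[[[0.2,0,0,0,0],[0.2,0,0,0,0],[0,0,0,0,0]]]'
```

```text
time: 37.12
position: [0.4993, -0.2181, 0.0534]
tool_rot: [0.449, 0.518, -0.479, 0.548]
ft_force: [0.2, 0.6, -0.1]
grip_width: 0.0218
```

```bash
python3 -m inch '[[[0.25,0,0,0,0],[0.15,0,0,0,0],[0,0,0,0,0]]]'
```

```text
time: 37.37
position: [0.4994, -0.218, 0.0539]
tool_rot: [0.449, 0.518, -0.479, 0.549]
ft_force: [-0.4, -0.3, -2.0]
grip_width: 0.0218
```

```bash
python3 -m inch '[[[0.3,0,0,0,0],[0.2,0,0,0,0],[0,0,0,0,0]]]'; python3 -c "from h import *;st();go(.4982,-.2165,.05,-1.43)"
```

```text
time: 37.62
position: [0.4998, -0.2183, 0.0538]
tool_rot: [0.448, 0.517, -0.479, 0.55]
ft_force: [-0.2, -0.6, -1.6]
grip_width: 0.0216
 pos [ 0.4998 -0.2183  0.0538] up in tool [-0.998  -0.002   0.0638] xaxis [ 0.0069 -0.0635] q [-0.5899  0.6914  1.791  -0.0843  0.6198 -0.6618] sum 3.1021
shift cm [ 0.37 -0.13 -0.22] turn -0.001 | pos [ 0.4998 -0.2183  0.0538] zhead -1.431 q [-0.59  0.69  1.79 -0.08  0.62 -0.66] F [-0.2 -0.6 -1.6] w 0.0216 t 37.62
```

It no longer goes down, so it's seated. Release, then rise.

```bash
python3 -m inch '[[[0,0,0,0,0.38],[0,0,0,0,0.38],[0,0,0,0,0.38]]]' |tail -2
python3 -m inch '[[[-1.5,0,0.1,0,0.38],[-1.5,0,0.1,0,0.38],[-2,0,0.12,0,0.38],[-2,0,0.12,0,0.38],[-2,0,0.12,0,0.38],[-2,0,0.12,0,0.38],[-2,0,0.12,0,0.38],[0,0,0,0,0.38]]]' |head -2
python3 - <<'E'
from h import *
st()
a=camera("wrist");i=camera_info("wrist")
cv2.imwrite("pics/w11.png",a[:,:,::-1]);np.save("w11.npy",[i],allow_pickle=True)
r=.5208,-.1913,.1403;u=np.array([np.cos(r[2]),np.sin(r[2])]);v=np.array([-u[1],u[0]])
g=a.astype(int);m=(g[:,:,1]-(g[:,:,0]+g[:,:,2])/2)>60
for k in(1,2,3):
    P=np.array(r[:2])+(.078-.052*(k-1))*u
    q=proj(i,[[*(P+u*X+v*Y),.072] for X,Y in((-.011,.064),(.011,.064),(-.011,.034),(.011,.034))]).round(0);print(k,q.tolist())
    y=int(q[2,1]+25);u0,u1=int(q[2,0])-25,int(q[3,0])+25
    kk=np.where(m[y,u0:u1])[0]+u0;print("green at row",y,kk[[0,-1]] if len(kk) else None)
    cc=int(q[:,0].mean());col=g[:,cc];V=[j for j in range(int(q[2,1])-30,int(q[2,1])+30) if m[j,cc]];print("green starts",V[:1])
    c0=[j for j in range(int(q[0,1])-25,int(q[2,1])) if col[j].max()<90];print("cap dark rows",c0[:1],c0[-1:])
E
```

```text
ft_force: [-0.2, 0.7, -0.7]
grip_width: 0.0314
time: 38.53
position: [0.4992, -0.2177, 0.1825]
 pos [ 0.4992 -0.2177  0.1825] up in tool [-0.9983 -0.0087  0.0569] xaxis [-0.0008 -0.0575] q [-0.5899  0.4813  1.7034 -0.0604  0.9264 -0.6931] sum 3.1111
1 [[457.0, 111.0], [489.0, 111.0], [453.0, 157.0], [484.0, 157.0]]
green at row 182 [450 478]
green starts [158]
cap dark rows [86] [156]
2 [[380.0, 111.0], [413.0, 111.0], [378.0, 156.0], [410.0, 156.0]]
green at row 181 [376 405]
green starts [159]
cap dark rows [86] [155]
3 [[303.0, 111.0], [336.0, 111.0], [304.0, 156.0], [335.0, 156.0]]
green at row 181 [306 335]
green starts [159]
cap dark rows [86] [155]
```

Run:
```python
from h import *
b=cv2.imread("pics/top0.png");a=camera("top")[:,:,::-1].copy();cv2.imwrite("pics/topend.png",a)
for n,(u,v) in dict(weight=(199,219),stopwatch=(271,216),chalk=(232,314),lens=(161,321),carton=(201,135),duster=(419,132),pencil=(354,282)).items():
    t=b[v-11:v+12,u-11:u+12];R=cv2.matchTemplate(a[v-23:v+24,u-23:u+24],t,cv2.TM_CCOEFF_NORMED);_,s,_,l=cv2.minMaxLoc(R);print(n,round(s,2),(l[0]-12,l[1]-12))
o=robot.get_obs();print(o["time"],o["joint_velocities"].round(3),o["grip_width"],o["ft_force"])
s=camera("side");d=w(camera_info("side"),[(400,200)],.07)
```

```text
weight 0.92 (0, 0)
stopwatch 0.99 (0, 0)
chalk 0.99 (0, 0)
lens 0.56 (-2, 0)
carton 1.0 (0, 0)
duster 0.94 (0, 0)
pencil 0.98 (0, 0)
38.6333 [-0.     0.027  0.028 -0.001  0.002 -0.001] 0.03341139772789826 [-0.47790232 -0.33680987 -0.0291241 ]
```

```bash
python3 -m inch '[[[-1,0,0,0,0.38],[0,0,0,0,0.38],[0,0,0,0,0.38]]]' |head -2; python3 -c "
from rig import robot
print(robot.hand_in())"
```

```text
time: 38.93
position: [0.4946, -0.2142, 0.1855]
the job is handed in; nothing more can be done
None
```

Cases 1, 2 and 3 went into pockets 1, 2 and 3 in that order. Each was lowered until it rested on the slot bottoms, then let go with its cap at the dotted edge. I handed the job in at about 39 s of the 72 s.

**Final position check:** the last wrist picture puts all three cases within about 3 px (roughly 2 mm) of their expected places in the pockets, at matching heights. I measured that picture by number and did not view it, because all 12 viewed pictures were used.

**Bystanders:** matching the final top picture against the first showed no shift for the weight, stopwatch, chalk pot, carton, duster and pencil box.
- **Lens box:** this was the one inconclusive match, with a score of 0.56 and an apparent 2 px shift, probably shadow. The arm never came down near it.
- **Case 4:** I had no separate measurement of it, but it was still standing in its pocket in the last view.

**Tool tilt:** the tool built up as much as about 0.1 rad of tilt over the moves. I trimmed it over the rack for cases 1 and 2, but part of it stayed. Case 1 and probably case 3 were lowered pitched a few hundredths of a radian (up to about 0.08) and settled flat on release.

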